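# Unclip the battery box cover

## Robot

A 7-joint arm with a two-finger parallel gripper is mounted at the origin on a cart in front of the work surface, level with it; the furniture and walls round the work are solid. World frame = base frame: x ahead of the robot, y to its left, z up, the work surface at z = 0. Lengths are in m, angles in degrees, forces in N, time in s.
With the tool pointing down it reaches from about 0.4 to 0.85 m from the base axis. Payload 4.4 kg.
Tool frame: the origin (TCP) lies on the centre line of the jaws, within the pads' length; the fingertips stand 11 mm ahead of it and the grasp point (between the pads) lies 8 mm behind it (bot.tcp_to_tips is the distance from the TCP to the fingertips, in m); z points along the fingers, y is the line along which they close (so a half turn about z gives the same grasp; the last joint's range is limited). The gripper opens to 94 mm and grips with 3 to 60 N. Pads are 16 mm wide; open, the fingers measure 119 mm over their backs; the gripper's body (75 mm by 177 mm) begins 78 mm behind the grasp point.
Start: joints at [-77.739, 36.005, 2.206, 86.941, -1.547, 57.084, -1.146], TCP at [0.179, 0.625, 0.216] pointing down, gripper open.
Joint ranges: [-175.42, 175.42], [-21.48, 121.26], [-71.46, 75.88], [10.55, 141.38], [-63.04, 243.04], [13.31, 113.54], [-168.57, 168.57]. Speed limits (degrees/s): [147.25, 147.25, 180, 180, 180, 180, 180].

## Interface

Orientations are given as [roll, pitch, yaw] about the fixed x, y, z axes, in that order (R = Rz(yaw) Ry(pitch) Rx(roll)).
In Python, from station import monitor, grab_frame, close_job, bot gives the robot as it stands.
- The arm moves only by the shell command python3 -m jog 'ROWS' [FORCE]. ROWS is JSON, a list that holds one entry, the list of rows, each a list of 7 numbers: the shift along the tool's x, y, z in m, then the turn, a rotation vector about the tool's x, y, z in rad, then the opening, from 0 (shut) to 1 (fully open). A call has 1 to 8 rows; each row shifts and turns the commanded pose from where the row before left it, along the tool's axes as they then stand; what a row does not reach is not made up. A row lasts 1/12 s, in which the tool goes at most 41.7 mm and 7.16 degrees, less where a joint would pass 70% of its speed; a pose out of reach is approached as far as the arm can. A call with a gripper value outside its range is refused whole. The fingers move at their own pace and stop on an object; FORCE is the grip in N (left out, the last holds). Time passes only in rows, so rows that do not move let the fingers close. It gives the time, the measured TCP pose, the force, the opening and the grip force at its end, in the units of the state.
- monitor.get_state(): the state, without advancing time (a new reading comes with each control period).
- grab_frame(name): name is "side" or "top"; returns a dict with "img" (384x512x3 uint8, blue, green, red), "intrinsics" (3x3 intrinsics, pixels), "xyz" and "orientation" of the camera in the world. Camera axes: x right, y down, z forward; pixel columns grow to the right and rows downward; lengths in m; the calibration is good to about 2 mm. A picture is of the moment at which its call begins. There is no depth.
- close_job(): hands the job in; it is judged then, once.
The state is a dict: "time_s": time; "q": joint angles; "joint_velocities": joint speeds; "joint_torque": joint torques, N m; "position": TCP position; "orientation": TCP orientation; "force": force on the tool from outside, world axes, zero at the start; "moment": the same for the moment, N m; "width": finger opening in m; "finger_force": force on a finger pad.
Only numpy, scipy, OpenCV 4.12 (cv2) and the standard library are available. Lean on these libraries where they do the work, as an engineer would, in place of code of your own. Each camera call takes 0.05 s, during which the arm holds its last target. There are 200 camera calls.

## Task

Open the battery box on the bench so that its cells can be changed: squeeze the two spring tabs on the sides of its cover together, lift the cover straight off, and set it down the right way up, flat in the low metal parts tray. Set it down rather than dropping it; the similar box with the screwed-down cover has no tabs and is not the one.

Things in the scene. Friction and masses are not known exactly. Their poses are not given: they have to be found in the camera images.
- battery_box: grey plastic box fixed to the bench, told from the other grey box by the two tabs standing out of its cover's long sides. Open box 110 (x) x 46 (y) mm, 44 mm high, with a 5 mm high screwed ear at each end (144 mm over both). Origin: centre of its underside on the bench, z up. Ledges inside its long walls hold the cover's barbs. A loft beam hangs 0.70 m above the bench's front
- cover: loose grey snap-fit cover of that box, 0.12 kg: cap 110 (x) x 46 (y) mm, at its own z = 15 to 43 mm, on the box's rim; ribs below reach 15 mm into the box with 1 mm play. Origin: centre of the ribs' underside, 29 mm above the bench when clipped on; axes as the box's. Lifts straight up only with both tabs pressed; clear after 16 mm. Can be carried by the squeezed tabs; stands level on its ribs
- tab_left_face (a point): centre of the outer face of the spring tab in the middle of the cover's +y side (cover x = 0, y = +32 mm, z = 30 mm; 59 mm above the bench when clipped on). The tab is 36 mm wide along x and 22 mm high (cover z = 19 to 41 mm); the two faces are 64 mm apart at rest, 48 mm fully pressed. Moves with the tab; axes as the cover's
- tab_right_face (a point): centre of the outer face of the spring tab in the middle of the cover's -y side (cover x = 0, y = -32 mm, z = 30 mm; 59 mm above the bench when clipped on). The tab is 36 mm wide along x and 22 mm high (cover z = 19 to 41 mm); the two faces are 64 mm apart at rest, 48 mm fully pressed. Moves with the tab; axes as the cover's
- tab_left (a joint): press of the +y tab in m: 0 at rest, grows as it is pushed straight inward (toward the cover's middle), 0.008 at its stop, with its face still 1 mm outside the cap. The barb (2.5 mm hook) is free from about 0.0035 on. Spring 3 N at first, 9 N at the stop; springs back when let go
- tab_right (a joint): the same for the -y tab
- parts_tray: loose low rectangular sheet-metal tray, 0.7 kg, empty, outside 165 (x) x 110 (y) mm, 3 mm walls and floor, rim 18 mm high. Origin: centre of its underside on the bench, z up; the inner floor is 3 mm above the origin

How it is judged (in metres and radians):
On the way, in this order (a step that is already met when the one before it is completed fails the run):
1. both tabs are pressed in (over 2 mm each) together while the cover is still on the box (value of joint each of tab_left, tab_right above 0.002 m and z of cover in the frame of battery_box below 0.033 m and horizontal distance between cover and battery_box below 0.01 m), for 0.1 s.
2. the cover is lifted clear, over 20 mm above its seat (z of cover in the frame of battery_box above 0.049 m), for 0.1 s.
At the end, for the whole second after the job is handed in: the cover stands right way up (within 7 degrees) on the floor of the parts tray (underside of its ribs within 5 mm of the floor, centre within 45 mm of the tray's centre), at rest and let go, and the tray still stands level on the bench (horizontal distance between cover and parts_tray below 0.045 m and z of cover in the frame of parts_tray between -0.002 and 0.008 m and angle between cover's own z axis and vertical below 0.12 rad and linear speed of cover below 0.02 m/s and height (world z) of parts_tray below 0.01 m and angle between parts_tray's own z axis and vertical below 0.05 rad); the robot touches nothing.
It fails at once if the cover is dropped or thrown: out of the fingers it moves faster than 0.7 m/s (a fall of more than about 25 mm) (linear speed of cover above 0.7 m/s and contact force between the fingers and cover below 0.05 N).
It also fails if it takes over 48 s, if anything falls off the work surface, if the arm or the gripper's body presses on something with over 40 N, if the wrist force passes 120 N, or if a joint passes its speed limit or range.

## Working session

There is one attempt and no reset: what is moved stays moved. The work goes in short steps, Python scripts to look and compute and a shell command to move; the robot and the scene stay as the last step left them, time stands still between calls to the robot, and variables do not carry over. Pictures are saved under pics/ and viewed, at most 10 in all, crops included, and the job is handed in when it is done.

```bash
mkdir -p pics
python3 - <<'E'
from station import monitor, grab_frame, bot
import cv2,json
s=monitor.get_state();print(s['time_s'],s['position'],s['orientation'],s['width'])
for n in("side","top"):
    f=grab_frame(n);cv2.imwrite(f"pics/{n}0.png",f["img"])
    print(n,f["intrinsics"],f["xyz"],f["orientation"])
E
```

```text
0.0 [0.17929258 0.62411928 0.21556982] [-1.79893326e+02  5.57222232e-04  1.63970539e+02] 0.09416058835283947
side [[405.82073649   0.         255.81773406]
 [  0.         405.82073649 204.297138  ]
 [  0.           0.           1.        ]] [ 0.24511291 -0.6420066   0.7687623 ] [-146.27154172   -0.44081276  -35.71031069]
top [[475.04945545   0.         258.89801825]
 [  0.         475.04945545 185.91227506]
 [  0.           0.           1.        ]] [ 0.09517639 -0.09855438  0.90448311] [-151.35958081   -0.3877682  -113.51983403]
```

View pics/side0.png

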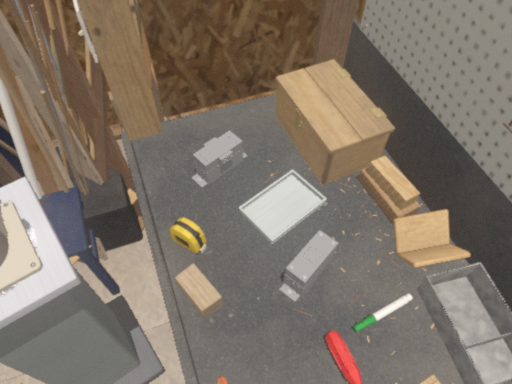

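View pics/top0.png

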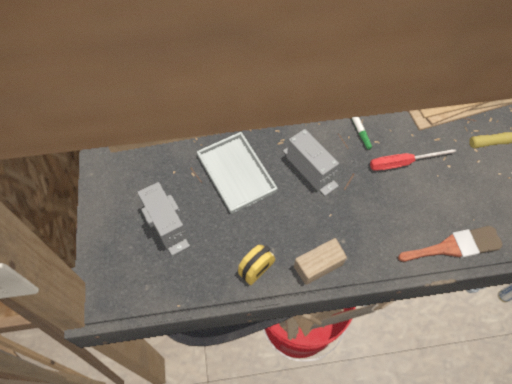

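The side view shows the tabbed box at about (218,155) and the tray at (283,205). In the top view they're at (162,215) and (237,172). The screwed-down box is the one at (310,262) in the side view. I'll enlarge both targets.

Run:
```python
import cv2,numpy as np
a=cv2.imread("pics/side0.png")[120:245,185:335];b=cv2.imread("pics/top0.png")[125:262,130:280]
a=cv2.resize(a,None,fx=5,fy=4.8*1.0,interpolation=cv2.INTER_CUBIC) if 0 else cv2.resize(a,None,fx=4.8,fy=4.8,interpolation=cv2.INTER_CUBIC)
b=cv2.resize(b,None,fx=4.3,fy=4.3,interpolation=cv2.INTER_CUBIC)
for im,x0,y0,s,n in((a,185,120,4.8,"a"),(b,130,125,4.3,"b")):
    for v in range(x0+(-x0)%10,x0+150,10): cv2.line(im,(int((v-x0+.5)*s),0),(int((v-x0+.5)*s),6 if v%50 else 14),(0,255,255),1);cv2.putText(im,str(v),(int((v-x0)*s)-8,20),0,.33,(0,255,255))
    for v in range(y0+(-y0)%10,y0+140,10): cv2.line(im,(0,int((v-y0+.5)*s)),(6,int((v-y0+.5)*s)),(0,255,255),1);cv2.putText(im,str(v),(8,int((v-y0+.5)*s)+3),0,.33,(0,255,255))
    cv2.imwrite(f"pics/crop_{n}.png",im)
```

```text
(no output)
```

View pics/crop_a.png

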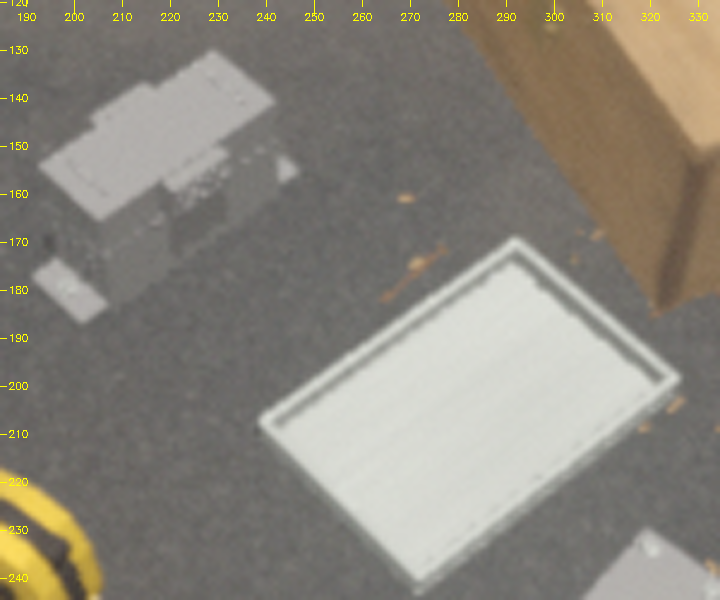

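View pics/crop_b.png

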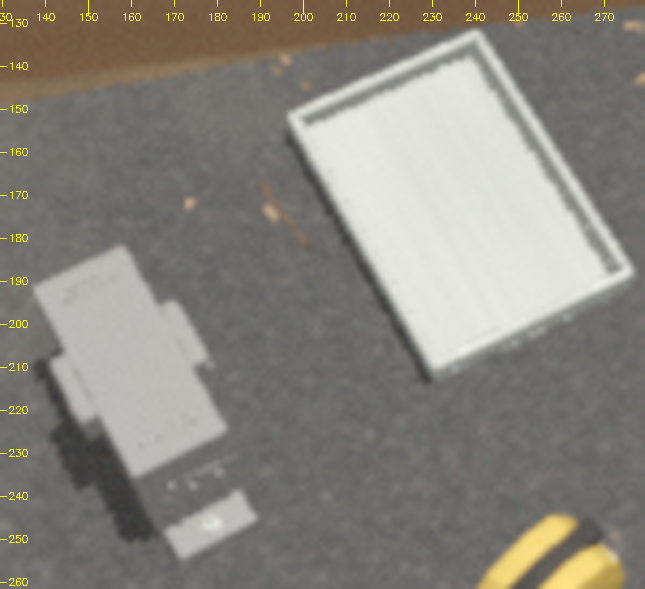

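Cap-top corners read from the crops:
- **Side view:** (193,154), (229,130), (242,141), (206,165).
- **Top view:** (138,192), (158,182), (182,224), (160,235).

The tray rim corners are also clear in both crops.

```bash
cat > h.py <<'E'
import numpy as np
from scipy.spatial.transform import Rotation as R
C={"side":([405.82,255.818,204.297],[.24511,-.64201,.76876],[-146.2715,-.4408,-35.7103]),
"top":([475.05,258.898,185.912],[.09518,-.09855,.90448],[-151.3596,-.3878,-113.5198])}
def ray(c,p,z):
    (f,cx,cy),t,o=C[c];d=R.from_euler('xyz',o,degrees=True).apply([(p[0]-cx)/f,(p[1]-cy)/f,1])
    return np.array(t)+d*(z-t[2])/d[2]
E
python3 - <<'E'
from h import *
D={"cap":(.072,dict(side=[(193,154),(229,130),(242,141),(206,165.5)],top=[(160.5,235.5),(138,192),(158,182),(182,224.5)])),
"tray":(.018,dict(side=[(239.5,207),(292,169.5),(326,198.5),(272,241)],top=[(230,211.5),(197,151),(240.5,132),(276,187.5)]))}
for n,(z,d) in D.items():
  for c in d:
    P=np.array([ray(c,p,z)[:2] for p in d[c]])
    print(n,c,P.round(4).tolist(),P.mean(0).round(4),np.linalg.norm(np.roll(P,-1,0)-P,axis=1).round(4),[round(float(np.degrees(np.arctan2(*(v[::-1]))))%180,1) for v in (np.roll(P,-1,0)-P)])
E
```

```text
cap side [[0.4853, -0.0753], [0.5922, -0.0604], [0.5974, -0.1066], [0.4915, -0.1204]] [ 0.5416 -0.0907] [0.1079 0.0465 0.1067 0.0456] [7.9, 96.4, 7.4, 97.9]
cap top [[0.4855, -0.0722], [0.5919, -0.0599], [0.5979, -0.1032], [0.4909, -0.1168]] [ 0.5416 -0.088 ] [0.1071 0.0436 0.1079 0.0449] [6.6, 98.0, 7.3, 96.9]
tray side [[0.5087, -0.2233], [0.6697, -0.2077], [0.6802, -0.3171], [0.516, -0.3333]] [ 0.5937 -0.2703] [0.1617 0.11   0.165  0.1102] [5.5, 95.5, 5.6, 93.8]
tray top [[0.5051, -0.2184], [0.6716, -0.2066], [0.6808, -0.3145], [0.5188, -0.3291]] [ 0.5941 -0.2672] [0.1669 0.1083 0.1627 0.1115] [4.1, 94.9, 5.1, 97.1]
```

```bash
python3 - <<'E'
from h import *
from station import bot
print([a for a in dir(bot) if a[0]!='_'])
for c,p,z in [("side",(128,140),0),("side",(145,135),0),("side",(160,132),0),("side",(130,135),0),("top",(80,320),0),("top",(85,150),0),("side",(275,95),0),
 ("top",(0,155),.7),("top",(350,100),.7),("side",(322,178),0),("side",(277,78),.12),("side",(335,62),.12),("side",(325,142),.12),("side",(390,124),.12),("top",(0,205),.3),("top",(80,285),.3),("side",(145,60),.3),("side",(85,0),.4),("side",(130,0),.4)]:
  print(c,p,z,ray(c,p,z).round(3))
E
python3 -m jog '[[[0,0,0,0,0,0,1]]]'
```

```text
['Unreachable', 'tcp_to_tips']
side (128, 140) 0 [0.4   0.119 0.   ]
side (145, 135) 0 [0.443 0.109 0.   ]
side (160, 132) 0 [ 0.479  0.097 -0.   ]
side (130, 135) 0 [ 0.411  0.132 -0.   ]
top (80, 320) 0 [0.416 0.121 0.   ]
top (85, 150) 0 [0.786 0.022 0.   ]
side (275, 95) 0 [0.806 0.037 0.   ]
top (0, 155) 0.7 [ 0.265 -0.031  0.7  ]
top (350, 100) 0.7 [ 0.226 -0.211  0.7  ]
side (322, 178) 0 [ 0.722 -0.259  0.   ]
side (277, 78) 0.12 [ 0.759 -0.024  0.12 ]
side (335, 62) 0.12 [ 0.916 -0.059  0.12 ]
side (325, 142) 0.12 [ 0.717 -0.249  0.12 ]
side (390, 124) 0.12 [ 0.87  -0.292  0.12 ]
top (0, 205) 0.3 [0.513 0.114 0.3  ]
top (80, 285) 0.3 [0.354 0.038 0.3  ]
side (145, 60) 0.3 [ 0.451 -0.018  0.3  ]
side (85, 0) 0.4 [0.398 0.045 0.4  ]
side (130, 0) 0.4 [0.458 0.003 0.4  ]
time_s: 0.18
position: [0.1793, 0.6243, 0.2159]
orientation: [-179.9, -0.0, 164.0]
force: [0.1, 0.7, -0.1]
width: 0.094
finger_force: 0.0
```

Run:
```python
import cv2
a=cv2.imread("pics/side0.png")[0:384,0:200];b=cv2.imread("pics/top0.png")[140:384,0:260]
a=cv2.resize(a,None,fx=1.55,fy=1.55,interpolation=cv2.INTER_CUBIC);b=cv2.resize(b,None,fx=1.88,fy=1.88,interpolation=cv2.INTER_CUBIC)
import numpy as np
o=np.zeros((600,800,3),np.uint8);o[:a.shape[0],:a.shape[1]]=a;o[:b.shape[0],311:311+b.shape[1]]=b[:,:489]
cv2.imwrite("pics/post.png",o)
```

```text
(no output)
```

View pics/post.png

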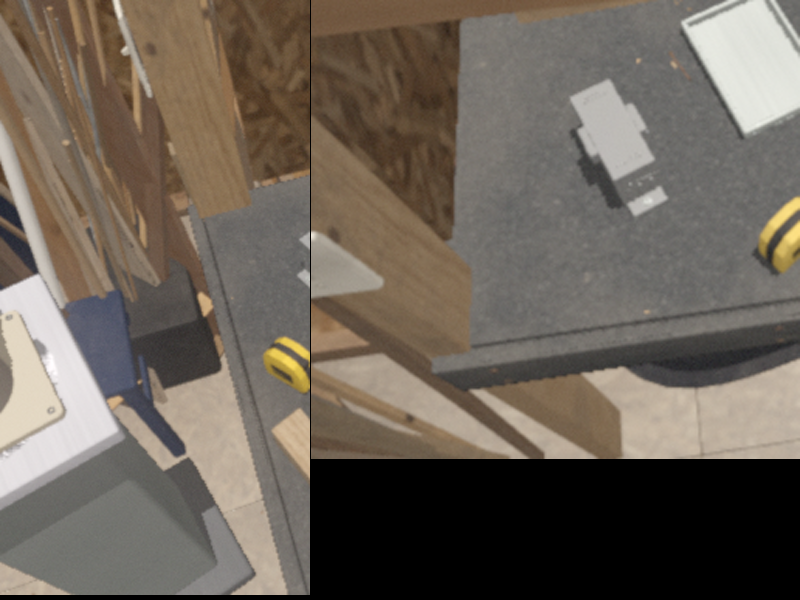

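The crop shows a vertical post at the bench's front-left corner, foot at about x .40–.49, y .10–.15. It stands between the arm's start and the box, with the beam above. I'll retract first, then swing past inside the post at a small radius, and work out the link lengths along the way so I can watch the elbow against the beam.

```bash
cat > s.py <<'E'
from station import monitor
s=monitor.get_state();print(round(s['time_s'],2),s['q'].round(2).tolist(),s['position'].round(4),s['orientation'].round(1),s['force'].round(1),round(s['width'],4),s['finger_force'])
E
python3 -m jog '[[[0,-0.03,0,0,0,-0.1,1],[0,-0.03,0,0,0,-0.1,1],[0,-0.03,0,0,0,-0.1,1],[0,-0.03,0,0,0,-0.1,1],[0,0,0,0,0,0,1]]]'; python3 s.py
```

```text
time_s: 0.6
position: [0.1643, 0.4995, 0.216]
orientation: [-179.6, -0.1, -173.0]
force: [-0.4, -0.2, -0.2]
width: 0.0938
finger_force: 0.0
0.6 [-71.89, 26.09, -4.35, 106.27, 2.66, 48.15, 19.41] [0.1643 0.4995 0.216 ] [-1.796e+02 -1.000e-01 -1.730e+02] [-0.4 -0.2 -0.2] 0.0938 0.0
```

```bash
cat > k.py <<'E'
import numpy as np, itertools
from scipy.optimize import least_squares
from scipy.spatial.transform import Rotation as R
Q=[[-77.739,36.005,2.206,86.941,-1.547,57.084,-1.146],[-71.89,26.09,-4.35,106.27,2.66,48.15,19.41]]
P=[[.1793,.6241,.2156],[.1643,.4995,.2160]]
O=[[-179.9,0,163.97],[-179.6,-.1,-173.0]]
def fk(q,p,s):
    h,L1,a,L2,b,T,o1,o7=p
    e=lambda ax,t:R.from_euler(ax,t,degrees=True)
    r=e('z',o1+s[0]*q[0])*e('y',q[1]); x=np.array([0,0,h])
    r=r*e('z',s[1]*q[2]); el=x+r.apply([a,0,L1]); r=r*e('y',q[3]);
    r=r*e('z',s[2]*q[4]); w=el+r.apply([-a,0,L2]); r=r*e('y',q[5])*e('z',s[3]*q[6]+o7)
    return el,w,w+r.apply([b,0,T]),r
def res(p,s):
    o=[]
    for q,x,ori in zip(Q,P,O):
        el,w,t,r=fk(q,p,s); o+=list((t-x)*10)+list((r.inv()*R.from_euler('xyz',ori,degrees=True)).as_rotvec())
    return np.array(o+[1e-3*p[2],1e-3*p[4],1e-3*(p[5]-.3)])
if __name__=="__main__":
  out=[]
  for s in itertools.product((1,-1),repeat=4):
    for o1 in(0,150,-90,90):
     for o7 in (0,90,180,-90):
      f=least_squares(res,[.3,.45,0,.45,0,.25,o1,o7],args=(s,),x_scale=[.1,.1,.1,.1,.1,.1,50,50]);out.append((f.cost,s,f.x.round(3).tolist()))
  out.sort(key=lambda t:t[0])
  for o in out[:8]:print(o)
E
python3 k.py
```

```text
(np.float64(1.5602653210672135e-06), (-1, -1, -1, -1), [0.254, 0.593, -0.023, 0.397, -0.027, 0.296, -0.204, 89.793])
(np.float64(1.5602653210673842e-06), (-1, -1, -1, -1), [0.254, 0.593, -0.023, 0.397, -0.027, 0.296, -0.204, 89.793])
(np.float64(1.5602653210680835e-06), (-1, -1, -1, -1), [0.254, 0.593, -0.023, 0.397, -0.027, 0.296, -0.204, -270.207])
(np.float64(1.560265321069048e-06), (-1, -1, -1, -1), [0.254, 0.593, -0.023, 0.397, -0.027, 0.296, -0.204, 89.793])
(np.float64(1.5602653210697485e-06), (-1, -1, -1, -1), [0.254, 0.593, -0.023, 0.397, -0.027, 0.296, -0.204, 89.793])
(np.float64(7.79104256506992e-06), (-1, -1, -1, -1), [0.391, 0.193, 0.303, 0.259, 0.357, 0.267, -30.281, 419.716])
(np.float64(7.791042565070203e-06), (-1, -1, -1, -1), [0.391, 0.193, 0.303, 0.259, 0.357, 0.267, -30.281, 59.716])
(np.float64(7.791042565070262e-06), (-1, -1, -1, -1), [0.391, 0.193, 0.303, 0.259, 0.357, 0.267, -30.281, 59.716])
```

```bash
python3 -m jog '[[[0.01,-0.027,0,0,0,0,1],[0.01,-0.027,0,0,0,0,1],[0.01,-0.027,0,0,0,0,1],[0.01,-0.027,0,0,0,0,1],[0.01,-0.027,0,0,0,0,1]]]'; python3 s.py
```

```text
time_s: 1.02
position: [0.1304, 0.3655, 0.2165]
orientation: [180.0, 0.0, -173.2]
force: [-0.4, 0.8, -0.8]
width: 0.0943
finger_force: 0.0
1.02 [-70.56, 15.0, -4.92, 125.52, 1.99, 39.52, 19.98] [0.1304 0.3655 0.2165] [ 180.     0.  -173.2] [-0.4  0.8 -0.8] 0.0943 0.0
```

Run:
```python
import k,numpy as np
from scipy.optimize import least_squares
k.Q.append([-70.56,15.0,-4.92,125.52,1.99,39.52,19.98]);k.P.append([.1304,.3655,.2165]);k.O.append([180,0,-173.2])
s=(-1,)*4
for fix in ("free","a0","ab0"):
    def r(v):
        p=v.copy()
        if fix!="free":p[2]=0
        if fix=="ab0":p[4]=0
        return k.res(p,s)
    f=least_squares(r,[.3,.45,0,.45,0,.25,0,90],x_scale=[.1]*6+[50]*2);print(fix,f.cost,f.x.round(3).tolist())
    for q in k.Q:
        e,w,t,_=k.fk(q,f.x,s);print(e.round(3),w.round(3),t.round(3))
```

```text
free 3.416307817395873e-05 [1.125, 0.58, -0.013, 0.389, -0.03, 1.164, 0.182, 90.184]
[0.069 0.323 1.602] [0.15  0.632 1.38 ] [0.179 0.624 0.216]
[0.076 0.231 1.652] [0.135 0.504 1.38 ] [0.165 0.499 0.216]
[0.046 0.13  1.689] [0.1   0.361 1.38 ] [0.13  0.366 0.216]
a0 0.002267398373836652 [0.79, 0.573, 10.985, 0.37, -0.016, 0.84, -1.297, 88.791]
[ 2.572  8.861 -5.199] [ 4.323 14.893  3.821] [ 4.338 14.888  2.982]
[ 2.567  9.793 -3.512] [ 4.375 17.239  4.368] [ 4.39  17.235  3.529]
[ 2.915 10.359 -1.489] [ 5.088 18.79   5.221] [ 5.104 18.793  4.381]
ab0 0.004683508843360583 [0.304, 0.565, 5.351, 0.379, 0.107, 0.341, -2.955, 87.052]
[ 1.421  4.441 -2.382] [2.41  7.511 1.905] [2.307 7.541 1.563]
[ 1.433  4.85  -1.534] [2.457 8.591 2.171] [2.351 8.576 1.83 ]
[ 1.593  5.071 -0.529] [2.805 9.267 2.586] [2.699 9.255 2.245]
```

```bash
python3 -m jog '[[[0,0,0,0.12,0,0,1],[0,0,0,0.12,0,0,1],[0,0,0,0,0,0,1]]]'
python3 - <<'E'
import k,numpy as np
from station import monitor
from scipy.optimize import least_squares
s0=monitor.get_state();print(s0['q'].round(2),s0['position'].round(4),s0['orientation'].round(2),s0['force'].round(1))
k.Q.append([-70.56,15.0,-4.92,125.52,1.99,39.52,19.98]);k.P.append([.1304,.3655,.2165]);k.O.append([180,0,-173.2])
k.Q.append(s0['q']);k.P.append(s0['position']);k.O.append(s0['orientation'])
s=(-1,)*4
f=least_squares(lambda v:k.res(v,s),[.3,.58,0,.39,0,.3,0,90],x_scale=[.1]*6+[50]*2);print(f.cost,f.x.round(4).tolist())
for q in k.Q:
    e,w,t,_=k.fk(q,f.x,s);print(e.round(3),w.round(3),t.round(3))
E
```

```text
time_s: 1.27
position: [0.1297, 0.3702, 0.2156]
orientation: [-166.2, 0.0, -173.0]
force: [-0.7, 2.2, 0.1]
width: 0.0945
finger_force: 0.0
[-76.32  22.56  -3.38 115.15   6.55  55.74  13.1 ] [0.1297 0.3702 0.2156] [-166.16    0.   -172.97] [-0.7  2.2  0.1]
0.0010194973521957778 [0.3243, 0.5761, -0.011, 0.3868, -0.025, 0.362, -0.4201, 89.6071]
[0.072 0.322 0.797] [0.156 0.629 0.577] [0.18  0.622 0.215]
[0.078 0.231 0.847] [0.14  0.502 0.578] [0.165 0.503 0.216]
[0.048 0.13  0.884] [0.104 0.361 0.578] [0.129 0.364 0.216]
[0.052 0.204 0.861] [0.095 0.453 0.567] [0.129 0.37  0.216]
```

```bash
cat > sim.py <<'E'
import numpy as np,k
from scipy.spatial.transform import Rotation as R
p=[.3243,.5761,-.011,.3868,-.025,.362,-.42,89.607];S=(-1,)*4
def pose(q):
    e,w,t,r=k.fk(q,p,S);return t,r
def step(q,tt,tr,n=4,null=None):
    q=np.array(q,float)
    for _ in range(n):
        t,r=pose(q);J=np.zeros((6,7))
        for i in range(7):
            d=q.copy();d[i]+=.05;t2,r2=pose(d);J[:3,i]=(t2-t)/.05;J[3:,i]=(r2*r.inv()).as_rotvec()/.05
        err=np.r_[tt-t,(tr*r.inv()).as_rotvec()];Ji=np.linalg.pinv(J)
        q=q+Ji@err
        if null is not None:q=q+(np.eye(7)-Ji@J)@(null-q)
    return q
def run(q,rows,null=None,sub=1):
    t,r=pose(q);out=[]
    for row in rows:
        for _ in range(sub):
            t=t+r.apply(row[:3])/sub;r=r*R.from_rotvec(np.array(row[3:6])/sub);q=step(q,t,r,null=null)
        out.append(q)
    return q,out
E
python3 - <<'E'
from sim import *
A=[-77.739,36.005,2.206,86.941,-1.547,57.084,-1.146];B=[-71.89,26.09,-4.35,106.27,2.66,48.15,19.41];Cc=[-70.56,15.0,-4.92,125.52,1.99,39.52,19.98];D=[-76.32,22.56,-3.38,115.15,6.55,55.74,13.1]
print(run(A,[[0,-.03,0,0,0,-.1]]*4)[0].round(1),B)
print(run(B,[[.01,-.027,0,0,0,0]]*5)[0].round(1),Cc)
print(run(Cc,[[0,0,0,.12,0,0]]*2)[0].round(1),D)
E
```

```text
[-71.9  26.   -4.3 106.5   2.6  47.5  19.3] [-71.89, 26.09, -4.35, 106.27, 2.66, 48.15, 19.41]
[-70.3  15.1  -4.6 125.2   2.   40.2  20.7] [-70.56, 15.0, -4.92, 125.52, 1.99, 39.52, 19.98]
[-76.2  22.   -3.4 116.    6.6  55.3  12.9] [-76.32, 22.56, -3.38, 115.15, 6.55, 55.74, 13.1]
```

```bash
cat >> sim.py <<'E'
D=np.array([-76.32,22.56,-3.38,115.15,6.55,55.74,13.1])
lo=np.array([-175.42,-21.48,-71.46,10.55,-63.04,13.31,-168.57]);hi=np.array([175.42,121.26,75.88,141.38,243.04,113.54,168.57])
def mk(x,y,z,yaw,tx=0,ty=0): # tool-down, tilts about tool x,y
    return np.array([x,y,z]),R.from_euler('xyz',[180,0,yaw],degrees=True)*R.from_rotvec(np.radians([tx,ty,0]))
def go(q,wps):
    """wps: list of (az,r,z,yaw,tx,ty); interpolated in these params; returns list of q"""
    t,r=pose(q);path=[q]
    cur=None
    for a,b in zip(wps[:-1],wps[1:]):
        a=np.array(a,float);b=np.array(b,float);d=b-a
        n=int(max(1,np.ceil(max(abs(d[0])*np.pi/180*max(a[1],b[1])/.03,abs(d[1])/.03,abs(d[2])/.03,abs(d[3])/6,np.hypot(d[4],d[5])/6))))
        for i in range(1,n+1):
            v=a+d*i/n;tt,tr=mk(v[1]*np.cos(np.radians(v[0])),v[1]*np.sin(np.radians(v[0])),*v[2:]);q=step(q,tt,tr,2);path.append(q)
    return path
def swiv(q):
    e,w,t,r=k.fk(q,p,S);s=np.array([0,0,p[0]]);u=(w-s)/np.linalg.norm(w-s);v=e-s;v=v-u*(v@u);up=np.array([0,0,1])-u*u[2];sd=np.cross(u,up)
    return np.degrees(np.arctan2(v@sd,v@up)) # + = to the right
def info(q):
    e,w,t,r=k.fk(q,p,S);return f"sw {swiv(q):.0f} e {e.round(2)} w {w.round(2)} t {t.round(2)} q {q.round(0).astype(int)} {'LIM' if (q<lo+2).any() or (q>hi-2).any() else ''}"
E
python3 - <<'E'
from sim import *
w0=(70.7,.392,.216,187,13.8,0)
def show(n,w):
    P=go(D,w);print(n,len(P));[print('  ',info(q)) for q in P[::max(1,len(P)//6)]+[P[-1]]]
show('direct',[w0,(70.7,.37,.216,187,0,0),(-9.4,.37,.216,187.4,0,0),(-9.4,.549,.2,187.4,0,0),(-9.4,.549,.06,187.4,0,0)])
show('yaw-180',[w0,(70.7,.37,.216,187,0,0),(70.7,.37,.216,87,0,0),(-9.4,.37,.216,7.4,0,0),(-9.4,.549,.2,7.4,0,0),(-9.4,.549,.06,7.4,0,0)])
for tx,ty in [(30,0),(-30,0),(0,30),(0,-30)]:
  for dy in (60,-60):
    P=go(D,[w0,(70.7,.392,.216,187,0,0),(70.7,.392,.216,187,tx,ty),(70.7,.392,.216,187+dy,tx,ty),(70.7,.392,.216,187+dy,0,0),(70.7,.392,.216,187,0,0)]);print(tx,ty,dy,[round(swiv(q)) for q in (P[0],P[len(P)//2],P[-1])],info(P[-1]))
E
```

```text
direct 33
   sw 1 e [0.05 0.2  0.86] w [0.09 0.45 0.57] t [0.13 0.37 0.22] q [-76  23  -3 115   7  56  13] 
   sw 1 e [0.06 0.11 0.89] w [0.15 0.32 0.58] t [0.17 0.33 0.22] q [-63  13  -4 128   1  39  30] 
   sw -0 e [0.09 0.08 0.89] w [0.26 0.23 0.58] t [0.29 0.24 0.22] q [-42  13   0 129   0  38  55] 
   sw -1 e [0.11 0.04 0.89] w [0.33 0.11 0.58] t [0.35 0.11 0.22] q [-22  13   4 129  -2  38  81] 
   sw -2 e [0.12 0.   0.89] w [ 0.34 -0.04  0.58] t [ 0.37 -0.03  0.22] q [ -2  13   9 129  -3  38 107] 
   sw -4 e [ 0.21 -0.01  0.86] w [ 0.46 -0.08  0.57] t [ 0.48 -0.08  0.21] q [  4  23   9 115  -5  43 113] 
   sw -4 e [ 0.32 -0.03  0.8 ] w [ 0.52 -0.09  0.48] t [ 0.54 -0.09  0.12] q [  5  35   7 111  -7  34 114] 
   sw -4 e [ 0.36 -0.04  0.77] w [ 0.52 -0.09  0.42] t [ 0.54 -0.09  0.06] q [  6  40   6 113  -8  27 115] 
yaw-180 50
   sw 1 e [0.05 0.2  0.86] w [0.09 0.45 0.57] t [0.13 0.37 0.22] q [-76  23  -3 115   7  56  13] 
   sw -1 e [0.03 0.13 0.88] w [0.1  0.36 0.58] t [0.12 0.35 0.22] q [-77  15   2 126  -1  39  -6] 
   sw -5 e [0.01 0.15 0.88] w [0.11 0.37 0.58] t [0.12 0.35
[... 803 characters left out ...]
] sw 4 e [0.06 0.13 0.88] w [0.1  0.37 0.58] t [0.13 0.37 0.22] q [-66  16 -12 125   5  40  17] 
-30 0 -60 [1, 27, 59] sw 59 e [0.38 0.15 0.73] w [0.1  0.37 0.58] t [0.13 0.37 0.22] q [ -23   46  -91  127 -128  -66  135] LIM
0 30 60 [1, 12, 3] sw 3 e [0.06 0.13 0.88] w [0.1  0.37 0.58] t [0.13 0.37 0.22] q [-68  16  -8 125   3  40  18] 
0 30 -60 [1, 3, 2] sw 2 e [0.05 0.13 0.88] w [0.1  0.37 0.58] t [0.13 0.37 0.22] q [-70  16  -6 125   3  40  19] 
0 -30 60 [1, -1, -22] sw -22 e [-0.09  0.19  0.86] w [0.1  0.37 0.58] t [0.13 0.37 0.22] q [-114   22   54  128  153  -42 -125] LIM
0 -30 -60 [1, -10, 2] sw 2 e [0.05 0.13 0.88] w [0.1  0.37 0.58] t [0.13 0.37 0.22] q [-71  15  -5 125   2  40  20]
```

The simulated pinv IK reproduces the robot's joints well. The direct path would put the elbow at z≈0.8 under the 0.70 m beam. So I'll search offline for a tool path whose self-motion swings the elbow to the right and down.

```bash
nproc
cat > opt.py <<'E'
import numpy as np,sys
from scipy.spatial.transform import Rotation as R
from scipy.optimize import differential_evolution
h,L1,a,L2,b,T,o1,o7=[.3243,.5761,-.011,.3868,-.025,.362,-.42,89.607]
lo=np.array([-175.42,-21.48,-71.46,10.55,-63.04,13.31,-168.57]);hi=np.array([175.42,121.26,75.88,141.38,243.04,113.54,168.57])
def rz(t):c,s=np.cos(t),np.sin(t);return np.array([[c,-s,0],[s,c,0],[0,0,1]])
def ry(t):c,s=np.cos(t),np.sin(t);return np.array([[c,0,s],[0,1,0],[-s,0,c]])
Z=np.array([0,0,1.])
def fkj(q):
    d=np.radians(q);r=rz(np.radians(o1)-d[0]);ax=[-Z];og=[np.zeros(3)];s=np.array([0,0,h])
    ax.append(r[:,1]);og.append(s);r=r@ry(d[1]);ax.append(-r[:,2]);og.append(s);r=r@rz(-d[2])
    e=s+r@[a,0,L1];ax.append(r[:,1]);og.append(e);r=r@ry(d[3]);ax.append(-r[:,2]);og.append(e);r=r@rz(-d[4])
    w=e+r@[-a,0,L2];ax.append(r[:,1]);og.append(w);r=r@ry(d[5]);ax.append(-r[:,2]);og.append(w);r=r@rz(np.radians(o7)-d[6])
    t=w+r@[b,0,T] if False else w+(r@rz(-(np.radians(o7)-d[6])))@rz(np.radians(o7)-d[6])@np.array([b,0,T])
    A=np.array(ax);J=np.vstack([np.cross(A,t-np.array(og)).T,A.T])*np.pi/180
    return s,e,w,t,r,J
def rv(M): 
    v=np.array([M[2,1]-M[1,2],M[0,2]-M[2,0],M[1,0]-M[0,1]])/2;n=np.linalg.norm(v)
    return v*(np.arctan2(n,(np.trace(M)-1)/2)/n if n>1e-9 else 1)
def step(q,tt,tr,n=2):
    for _ in range(n):
        s,e,w,t,r,J=fkj(q);q=q+np.clip(np.linalg.pinv(J,rcond=1e-3)@np.r_[tt-t,rv(tr@r.T)],-15,15)
    return q
def mk(v):
    z=np.radians(v[0]);r=R.from_euler('xyz',[180,0,v[3]],degrees=True)*R.from_rotvec(np.radians([v[4],v[5],0]))
    return np.array([v[1]*np.cos(z),v[1]*np.sin(z),v[2]]),r.as_matrix()
def go(q,wps):
    out=[(q,wps[0])]
    for A,B in zip(wps[:-1],wps[1:]):
        A=np.array(A,float);d=np.array(B,float)-A
        n=int(max(1,np.ceil(max(abs(d[0])*np.pi/180*max(A[1],B[1])/.035,abs(d[1])/.035,abs(d[2])/.035,np.linalg.norm(d[3:])/6.5))))
        for i in range(1,n+1):
            v=A+d*i/n;q=step(q,*mk(v));out.append((q,v))
    return out
def swiv(q):
    s,e,w,*_=fkj(q);u=(w-s)/np.linalg.norm(w-s);v=e-s;v=v-u*(v@u);up=Z-u*u[2];return np.degrees(np.arctan2(v@np.cross(u,up),v@up))
def clear(q):
    """least clearance to beam, post, bench"""
    s,e,w,t,r,J=fkj(q);f=np.linspace(0,1,7)[:,None]
    pts=[s+(e-s)*f[2:],e+(w-e)*f,w+(t-.09*r[:,2]-w)*f]
    y=r[:,1];zz=r[:,2]
    body=np.array([t-zz*c+y*k for c in(.09,.17) for k in(-.07,0,.07)]);fin=np.array([t+y*k+zz*c for k in(-.05,.05) for c in(.011,-.05)])
    P=np.vstack(pts+[body,fin]);rad=np.r_[[.08]*5,[.07]*7,[.06]*7,[.04]*6,[.012]*4]
    def box(l,u):
        c=np.maximum(np.maximum(l-P,P-u),-9);o=np.linalg.norm(np.maximum(c,0),axis=1);return (np.where(o>0,o,c.max(1))-rad).min()
    yy=P[:,1];g=P[:,0]-(.265+.217*(yy+.03));bm=np.stack([-g,.70-P[:,2]],1);o=np.linalg.norm(np.maximum(bm,0),axis=1);beam=(np.where(o>0,o,bm.max(1))-rad)[yy>-1].min()
    post=box(np.array([.395,.095,-1]),np.array([.5,.3,2]))
    m=P[:,0]>.33;bench=(P[m,2]-rad[m]).min()-.0 if m.any() else 1
    left=(.75-(yy+rad)).min()
    return min(beam,post),min(bench,left,)
D=np.array([-76.32,22.56,-3.38,115.15,6.55,55.74,13.1]);w0=(70.7,.392,.216,187,13.8,0)
YF=float(sys.argv[1]) if len(sys.argv)>1 else 187.4
def wps(x):
    x=np.asarray(x);W=[w0]
    for i in range(3):W.append(tuple(x[6*i:6*i+6]))
    W.append((45,x[18],x[19],x[20],x[21],x[22]));W.append((5,x[23],x[24],x[25],x[26],x[27]));W.append((-9.4,x[28],.28,x[29],x[30],x[31]))
    return W+[(-9.4,.549,.20,YF,0,0),(-9.4,.549,.056,YF,0,0)]
def cost(x,full=False):
    P=go(D,wps(x));c=0;
    for i,(q,v) in enumerate(P):
        c+=np.maximum(0,np.maximum(lo+4-q,q-hi+4)).sum()*.1
        if i: c+=np.maximum(0,np.abs(q-P[i-1][0])-11).sum()*.05
        k,l=clear(q);c+=max(0,.04-k)*20+max(0,.01-l)*10
        if not np.isfinite(c) or c>400:return 400.+10*(len(P)-i)
    qf=P[-1][0];tt,tr=mk(wps(x)[-1]);c+=200*np.linalg.norm(fkj(qf)[3]-tt)
    return c+.01*len(P)
Z1=[(58,82),(.36,.62),(.2,.5),(YF-150,YF+150),(-45,45),(-45,45)]
B=Z1*3+[(.3,.45),(.2,.45),(YF-120,YF+120),(-40,40),(-40,40)]+[(.3,.42),(.2,.4),(YF-90,YF+90),(-40,40),(-40,40)]+[(.33,.5),(YF-60,YF+60),(-40,40),(-40,40)]
if __name__=="__main__":
    import time;t=time.time()
    def cb(xk,convergence=None):
        if time.time()-t>500:return True
    f=differential_evolution(cost,B,popsize=4,maxiter=100000,workers=-1,updating='deferred',callback=cb,polish=False,seed=int(YF)%97,mutation=(.4,.9),recombination=.8,tol=0)
    np.save(f"best{int(YF)}.npy",f.x);print(YF,f.fun,f.nit,f.nfev)
    P=go(D,wps(f.x))
    for q,v in P[::8]+[P[-1]]:print(np.round(v,2).tolist(),'sw',round(swiv(q)),'e',fkj(q)[1].round(2),q.round(0).astype(int),np.round(clear(q),3))
E
export OPENBLAS_NUM_THREADS=1 OMP_NUM_THREADS=1
python3 - <<'E'
import opt,time,numpy as np
q,_=opt.go(opt.D,[opt.w0,(70.7,.37,.216,187,0,0),(-9.4,.37,.216,187.4,0,0),(-9.4,.549,.2,187.4,0,0),(-9.4,.549,.06,187.4,0,0)])[-1];print(q.round(1))
t=time.time();r=np.random.default_rng(0);print([round(opt.cost([r.uniform(*b) for b in opt.B])) for _ in range(10)],time.time()-t)
E
(timeout 560 python3 opt.py 187.4 >o1.txt 2>&1 & timeout 560 python3 opt.py 7.4 >o2.txt 2>&1 & wait); cat o1.txt o2.txt
```

```text
4
[  6.2  40.1   5.7 113.4  -8.2  26.8 115.3]
[226, 175, 135, 160, 104, 253, 430, 99, 100, 147] 0.47312402725219727
187.4 26.86709735980467 357 45824
[70.7, 0.39, 0.22, 187.0, 13.8, 0.0] sw 1 e [0.05 0.2  0.86] [-76  23  -3 115   7  56  13] [0.184 0.227]
[69.35, 0.43, 0.34, 215.37, -0.48, 15.8] sw 6 e [0.1  0.12 0.88] [-51  17 -18 100  -4  77  58] [0.084 0.226]
[40.0, 0.3, 0.29, 236.22, 12.13, -2.61] sw -1 e [-0.02 -0.03  0.9 ] [-42  -2 -12 133  16  47  81] [0.083 0.463]
[0.2, 0.36, 0.32, 206.66, 0.46, -28.52] sw 16 e [-0.1  -0.07  0.89] [-40 -12  52 139 -19  27 145] [0.034 0.296]
[-9.4, 0.55, 0.14, 187.4, 0.0, 0.0] sw -38 e [0.36 0.17 0.74] [-24  44  58 111 -47  53 155] [-0.125  0.119]
[-9.4, 0.55, 0.06, 187.4, 0.0, 0.0] sw -36 e [0.41 0.15 0.7 ] [-19  50  50 114 -57  45 163] [-0.095  0.033]
7.4 33.03787313972171 322 41344
[70.7, 0.39, 0.22, 187.0, 13.8, 0.0] sw 1 e [0.05 0.2  0.86] [-76  23  -3 115   7  56  13] [0.184 0.227]
[75.25, 0.42, 0.22, 136.47, 6.48, 1.88] sw -2 e [0.04 0.2  0.86] [-79  22   6 114  -9  50 -20] [0.185 0.232]
[64.66, 0.51, 0.3, 88.97, 4.98, 9.87] sw -7 e [0.05 0.17 0.87] [-73  19  19 104 -20  53 -46] [0.052 0.244]
[45.0, 0.33, 0.21, 41.01, -4.4, 2.43] sw -11 e [0.03 0.15 0.88] [-77  16  35 130  -8  35 -85] [0.08  0.416]
[0.2, 0.32, 0.26, 12.82, -30.92, 6.25] sw -26 e [0.01 0.21 0.86] [ -84   22   67  133   19   36 -112] [0.043 0.262]
[-9.4, 0.55, 0.2, 7.4, 0.0, 0.0] sw -14 e [0.3  0.04 0.81] [ -7  33  25 100 -17  51 -58] [-0.14   0.177]
[-9.4, 0.55, 0.06, 7.4, 0.0, 0.0] sw -12 e [0.39 0.02 0.75] [ -3  44  19 106 -24  34 -52] [-0.127  0.033]
```

The search didn't clear the beam, and the fitted model still leaves some residual. I'll take a few more well-spread samples and refit before trusting the elbow height.

```bash
cat > log.py <<'E'
from station import monitor
import json
s=monitor.get_state();open('samples.txt','a').write(json.dumps([s['q'].tolist(),s['position'].tolist(),s['orientation'].tolist()])+"\n");print(s['q'].round(1),s['position'].round(3),s['orientation'].round(1),s['force'].round(1),s['time_s'])
E
python3 -m jog '[[[0,0,0,0,0,0,1],[0,0,0,0,0,0,1]]]' >/dev/null; python3 log.py
python3 -m jog '[[[0,0,0,-0.12,0,0,1],[0,0,0,-0.12,0,0,1],[0,0,0,0,0.12,0,1],[0,0,0,0,0.12,0,1],[0,0,0,0,0.12,0,1],[0,0,0,0,0,0,1],[0,0,0,0,0,0,1]]]'>/dev/null; python3 log.py
python3 -m jog '[[[0,0,0,0,0,0.12,1],[0,0,0,0,0,0.12,1],[0,0,0,0,0,0.12,1],[0,0,0,0,0,0.12,1],[0,0,0,0,0,0.12,1],[0,0,0,0,0,0,1],[0,0,0,0,0,0,1]]]'>/dev/null; python3 log.py
python3 -m jog '[[[0,0.03,-0.03,-0.12,-0.12,0,1],[0,0.03,-0.03,-0.12,-0.12,0,1],[0,0.03,-0.03,-0.12,-0.12,0,1],[0,0,0,-0.1,-0.1,0,1],[0,0,0,0,0,0,1],[0,0,0,0,0,0,1]]]'>/dev/null; python3 log.py
```

```text
[-76.1  22.2  -3.3 115.6   6.5  55.5  13.3] [0.131 0.367 0.216] [-166.3   -0.  -173.1] [ 0.1  0.4 -0.6] 1.4333
[-51.7  22.8 -10.3 117.5 -15.6  52.9  45.7] [0.133 0.365 0.216] [-179.9  -20.2 -173.5] [1.  0.5 0.1] 2.0167
[-58.6  22.4  -1.7 117.8 -19.2  53.8  15.9] [0.129 0.366 0.217] [-168.3  -16.6  151.1] [-0.9  0.5  0. ] 2.6
[-79.2  12.8   5.7 114.2   5.5  45.4 -15.2] [0.187 0.445 0.292] [171.3   3.5 151.9] [0.9 0.8 0.8] 3.1
```

```bash
cat > fit.py <<'E'
import numpy as np,json
from scipy.optimize import least_squares
from scipy.spatial.transform import Rotation as R
S=[json.loads(l) for l in open('samples.txt')]
S+=[[[-77.739,36.005,2.206,86.941,-1.547,57.084,-1.146],[.1793,.6241,.2156],[-179.9,0,163.97]]]
e=lambda ax,t:R.from_euler(ax,t,degrees=True)
def fk(q,p):
    h,a1,L1,a2,a3,L2,a4,c,T,bx,by,o1,o7=p[:13];z=p[13:18]
    r=e('z',o1-q[0]);x=np.array([0,0,h])+r.apply([a1,0,0]);r=r*e('y',q[1]+z[0])*e('z',-q[2]-z[1])
    el=x+r.apply([a2,0,L1]);r=r*e('y',q[3]+z[2])*e('z',-q[4]-z[3]);w=el+r.apply([a3,0,L2]);r=r*e('y',q[5]+z[4])
    w2=w+r.apply([a4,0,0]);r=r*e('z',o7-q[6]);return el,w,w2+r.apply([bx,by,T]),r
def mask(v,m):
    p=np.zeros(18);p[[0,2,5,8,12]]=[.3,.58,.39,.3,90];p[m]=v;return p
def res(v,m):
    p=mask(v,m);o=[]
    for q,x,ori in S:
        _,_,t,r=fk(q,p);o+=list((t-x)*5)+list((r.inv()*R.from_euler('xyz',ori,degrees=True)).as_rotvec())
    return np.r_[o,.02*p[[1,3,4,6,9,10]],.001*p[13:]]
for m in ([0,2,5,8,11,12],[0,2,5,8,9,10,11,12],[0,2,5,8,6,11,12],[0,1,2,3,4,5,6,8,11,12],[0,1,2,3,4,5,6,8,9,10,11,12],[0,1,2,3,4,5,6,8,9,10,11,12,13,14,15,16,17]):
    f=least_squares(res,mask(0*np.array(m),[0]*0 or m)[m]*0+np.array([{0:.3,2:.58,5:.39,8:.3,12:90}.get(i,0) for i in m]),args=(m,),x_scale='jac')
    p=mask(f.x,m);print(f.cost,p.round(3).tolist());ps=np.array([np.linalg.norm(fk(q,p)[2]-x) for q,x,_ in S]);print('   pos err mm',(ps*1e3).round(1),'elbow0',fk(S[-1][0],p)[0].round(3))
np.save('p.npy',p)
E
python3 fit.py
```

```text
0.003797811620743107 [0.334, 0.0, 0.555, 0.0, 0.0, 0.382, 0.0, 0.0, 0.359, 0.0, 0.0, -3.212, 86.893, 0.0, 0.0, 0.0, 0.0, 0.0]
   pos err mm [7.2 7.6 7.  5.1 8.8] elbow0 [0.087 0.314 0.783]
0.00235577417853318 [0.354, 0.0, 0.557, 0.0, 0.0, 0.398, 0.0, 0.0, 0.37, -0.008, -0.013, -2.224, 87.849, 0.0, 0.0, 0.0, 0.0, 0.0]
   pos err mm [3.1 8.  5.9 5.  6. ] elbow0 [0.082 0.317 0.804]
0.003729127016601192 [0.333, 0.0, 0.556, 0.0, 0.0, 0.367, -0.012, 0.0, 0.368, 0.0, 0.0, -3.212, 86.894, 0.0, 0.0, 0.0, 0.0, 0.0]
   pos err mm [7.3 7.5 6.9 4.5 8.8] elbow0 [0.087 0.315 0.782]
0.002987220101759441 [0.305, 0.016, 0.575, -0.025, -0.037, 0.322, -0.024, 0.0, 0.424, 0.0, 0.0, -3.196, 86.909, 0.0, 0.0, 0.0, 0.0, 0.0]
   pos err mm [7.9 5.1 5.9 5.  7.1] elbow0 [0.088 0.322 0.785]
0.002011280091889398 [0.287, 0.03, 0.59, -0.04, -0.066, 0.284, -0.024, 0.0, 0.471, -0.014, 0.005, -1.746, 88.311, 0.0, 0.0, 0.0, 0.0, 0.0]
   pos err mm [4.6 8.7 4.4 3.9 4.2] elbow0 [0.082 0.335 0.788]
0.0010834960665527245 [0.314, 0.059, 0.564, -0.04, -0.012, 0.281, -0.045, 0.0, 0.429, -0.014, 0.014, -3.209, 90.122, -0.432, -2.565, 2.238, 1.542, -1.712]
   pos err mm [1.  5.  3.3 4.  4.4] elbow0 [0.095 0.341 0.796]
```

```bash
cat > fit2.py <<'E'
import numpy as np,json,sys
from scipy.optimize import least_squares
from scipy.spatial.transform import Rotation as R
S=[json.loads(l) for l in open('samples.txt')]
S+=[[[-77.739,36.005,2.206,86.941,-1.547,57.084,-1.146],[.1793,.6241,.2156],[-179.9,0,163.97]]]
e=lambda ax,t:R.from_euler(ax,t,degrees=True)
N=['h','a1','d1','L1','a2','d2','L2','a3','d3','T','bx','by','o1','o7','z2','z3','z4','z5','z6']
ini=dict(h=.33,L1=.55,L2=.39,T=.36,o7=90)
def fk(q,p):
    g=dict(zip(N,p));r=e('z',g['o1']-q[0]);s=np.array([0,0,g['h']])+r.apply([g['a1'],g['d1'],0]);r=r*e('y',q[1]+g['z2'])*e('z',-q[2]-g['z3'])
    el=s+r.apply([g['a2'],g['d2'],g['L1']]);r=r*e('y',q[3]+g['z4'])*e('z',-q[4]-g['z5']);w=el+r.apply([g['a3'],g['d3'],g['L2']]);r=r*e('y',q[5]+g['z6'])
    r=r*e('z',g['o7']-q[6]);return el,w,w+r.apply([g['bx'],g['by'],g['T']]),r
def P(v,m):
    p=np.array([ini.get(n,0.) for n in N]);p[m]=v;return p
def res(v,m):
    p=P(v,m);o=[]
    for q,x,ori in S:
        _,_,t,r=fk(q,p);o+=list((t-x)*5)+list((r.inv()*R.from_euler('xyz',ori,degrees=True)).as_rotvec())
    return np.array(o)
def fit(names):
    m=[N.index(n) for n in names];f=least_squares(lambda v:np.r_[res(v,m),.003*(v-P(0,[])[m])],P(0,[])[m],x_scale=np.where(np.array(m)>11,5,.1));return f.cost,P(f.x,m),res(f.x,m)
if __name__=="__main__":
  b=['h','L1','L2','T','o1','o7']
  for x in ([],['d1','d2','d3'],['a1','a2','a3'],['bx','by'],['z2','z4','z6'],['z3','z5'],['z2','z3','z4','z5','z6'],['a1','a2','a3','d1','d2','d3','bx','by']):
    c,p,r=fit(b+x);print(x,round(c,6),dict(zip(N,p.round(3).tolist())));print('  ',r.reshape(-1,6).round(3).tolist())
E
python3 fit2.py
```

```text
[] 0.003887 {'h': 0.334, 'a1': 0.0, 'd1': 0.0, 'L1': 0.555, 'a2': 0.0, 'd2': 0.0, 'L2': 0.382, 'a3': 0.0, 'd3': 0.0, 'T': 0.359, 'bx': 0.0, 'by': 0.0, 'o1': -3.205, 'o7': 86.918, 'z2': 0.0, 'z3': 0.0, 'z4': 0.0, 'z5': 0.0, 'z6': 0.0}
   [[-0.036, -0.002, -0.001, 0.0, -0.013, -0.001], [-0.007, 0.037, 0.003, 0.019, 0.0, 0.001], [-0.009, 0.034, -0.002, 0.016, -0.01, 0.001], [-0.015, -0.02, -0.005, -0.004, 0.008, -0.001], [0.037, -0.023, 0.004, 0.002, -0.0, -0.002]]
['d1', 'd2', 'd3'] 1.2e-05 {'h': 0.335, 'a1': 0.0, 'd1': -0.012, 'L1': 0.559, 'a2': 0.0, 'd2': -0.016, 'L2': 0.382, 'a3': 0.0, 'd3': -0.0, 'T': 0.365, 'bx': 0.0, 'by': 0.0, 'o1': -0.013, 'o7': 89.987, 'z2': 0.0, 'z3': 0.0, 'z4': 0.0, 'z5': 0.0, 'z6': 0.0}
   [[-0.0, -0.001, -0.001, 0.0, -0.0, 0.0], [-0.0, -0.001, -0.0, 0.0, -0.0, 0.0], [-0.0, -0.0, -0.001, 0.0, -0.0, 0.0], [-0.001, -0.001, -0.001, -0.0, 0.0, 0.0], [0.001, 0.002, 0.003, 0.002, -0.0, -0.0]]
['a1', 'a2', 'a3'] 0.00314 {'h': 0.294, 'a1': 0.005, 'd1': 0.0, 'L1': 0.587, 'a2': -0.02, 'd2': 0.0, 'L2': 0.334, 'a3': -0.065, 'd3': 0.0, 'T': 0.436, 'bx': 0.0, 'by': 0.0, 
[... 2049 characters left out ...]
0.028, 0.003, 0.004, -0.004, 0.005, 0.003], [-0.007, 0.019, 0.002, -0.001, 0.01, -0.0], [-0.009, 0.01, -0.005, 0.002, 0.01, -0.002], [-0.016, -0.008, -0.001, -0.001, 0.021, 0.005], [0.038, -0.011, -0.001, -0.001, 0.011, -0.007]]
['a1', 'a2', 'a3', 'd1', 'd2', 'd3', 'bx', 'by'] 2e-06 {'h': 0.335, 'a1': -0.0, 'd1': -0.012, 'L1': 0.559, 'a2': 0.002, 'd2': -0.016, 'L2': 0.379, 'a3': -0.001, 'd3': -0.001, 'T': 0.366, 'bx': 0.0, 'by': 0.0, 'o1': 0.006, 'o7': 90.006, 'z2': 0.0, 'z3': 0.0, 'z4': 0.0, 'z5': 0.0, 'z6': 0.0}
   [[-0.0, -0.0, 0.0, -0.0, 0.0, 0.0], [0.0, -0.0, -0.0, -0.0, 0.0, 0.0], [-0.0, 0.0, -0.0, -0.0, 0.0, 0.0], [-0.0, -0.0, 0.0, 0.0, -0.0, 0.0], [0.0, -0.0, 0.0, 0.002, -0.0, -0.0]]
```

The lateral-offset model fits to sub-millimetre. Next I'll sweep the null space at the grasp and hover poses to see which elbow angles are actually free of collision.

```bash
python3 - <<'E'
s=open('opt.py').read()
s=s.replace("h,L1,a,L2,b,T,o1,o7=[.3243,.5761,-.011,.3868,-.025,.362,-.42,89.607]","h,L1,d1,d2,L2,T,o1,o7=.335,.559,-.012,-.016,.3805,.3655,0,90.")
i=s.index("    d=np.radians(q);r=rz");j=s.index("    A=np.array(ax)")
s=s[:i]+'''    d=np.radians(q);r=rz(-d[0]);ax=[-Z];og=[np.zeros(3)];s=np.array([0,0,h])+r[:,1]*d1
    ax.append(r[:,1]);og.append(s);r=r@ry(d[1]);ax.append(-r[:,2]);og.append(s);r=r@rz(-d[2])
    e=s+r[:,1]*d2+r[:,2]*L1;ax.append(r[:,1]);og.append(e);r=r@ry(d[3]);ax.append(-r[:,2]);og.append(e);r=r@rz(-d[4])
    w=e+r[:,2]*L2;ax.append(r[:,1]);og.append(w);r=r@ry(d[5]);ax.append(-r[:,2]);og.append(w);r=r@rz(np.pi/2-d[6])
    t=w+r[:,2]*T
'''+s[j:]
open('opt.py','w').write(s)
E
python3 - <<'E'
import sys;sys.argv=['x']
from opt import *
from k import Q
for l in open('samples.txt'):
    import json;q,x,o=json.loads(l);print((fkj(np.array(q))[3]-x).round(4),end=' ')
print()
for yf in (187.4,7.4,187.4-360,367.4):
  for z in (.056,.2):
   for sgn in (1,-1):
    q=go(D,[w0,(70.7,.37,.216,187,0,0),(-9.4,.37,.216,yf,0,0),(-9.4,.549,.25,yf,0,0),(-9.4,.549,z,yf,0,0)])[-1][0];tt,tr=mk((-9.4,.549,z,yf,0,0))
    last=None
    for i in range(200):
        J=fkj(q)[5];n=np.linalg.svd(J)[2][-1]
        if last is None:n=n*sgn*np.sign(n[2])
        elif n@last<0:n=-n
        last=n
        if i%9==0 and abs(swiv(q))<110: print(yf,z,sgn,'sw',round(swiv(q)),'e',fkj(q)[1].round(2),q.round(0).astype(int),np.round(clear(q),3),'LIM' if ((q<lo)|(q>hi)).any() else '')
        q=step(q+n*2,tt,tr,2)
        if abs(swiv(q))>100:break
E
```

```text
[-0.0002 -0.0014 -0.0008] [-0.0008 -0.001  -0.0007] [-0.0008 -0.0009 -0.0007] [-0.0003 -0.0012 -0.0011] 
187.4 0.056 1 sw -3 e [ 0.37 -0.05  0.76] [  3  41   6 111  -8  28 112] [-0.136  0.033] 
187.4 0.056 1 sw -9 e [ 0.37 -0.01  0.75] [ -2  42  14 111 -19  29 122] [-0.133  0.033] 
187.4 0.056 1 sw -14 e [0.38 0.02 0.75] [ -8  43  22 111 -30  31 132] [-0.126  0.033] 
187.4 0.056 1 sw -21 e [0.39 0.06 0.73] [-13  45  31 111 -40  35 142] [-0.114  0.033] 
187.4 0.056 1 sw -29 e [0.4  0.11 0.71] [-18  48  41 111 -50  40 151] [-0.094  0.033] 
187.4 0.056 1 sw -38 e [0.41 0.15 0.68] [-23  53  51 111 -58  46 159] [-0.095  0.033] 
187.4 0.056 1 sw -48 e [0.42 0.2  0.64] [-27  58  61 112 -66  55 165] [-0.119  0.033] LIM
187.4 0.056 1 sw -59 e [0.44 0.24 0.58] [-30  65  71 112 -72  65 170] [-0.125  0.033] LIM
187.4 0.056 1 sw -72 e [0.46 0.27 0.51] [-32  73  81 112 -77  76 174] [-0.111  0.033] LIM
187.4 0.056 1 sw -84 e [0.47 0.28 0.44] [-32  81  91 112 -81  88 177] [-0.096  0.033] LIM
187.4 0.056 1 sw -97 e [0.48 0.28 0.36] [-31  89 101 112 -85 100 178] [-0.097  0.033] LIM
187.4 0.056 -1 sw -
[... 14542 characters left out ...]
.15  0.81] [ 26  31 -30 103  20  50 265] [-0.133  0.177] LIM
367.4 0.2 -1 sw 25 e [ 0.26 -0.2   0.79] [ 33  34 -41 103  27  53 257] [-0.125  0.177] LIM
367.4 0.2 -1 sw 33 e [ 0.26 -0.24  0.77] [ 39  38 -53 103  35  58 249] [-0.118  0.177] LIM
367.4 0.2 -1 sw 43 e [ 0.26 -0.29  0.74] [ 44  43 -64 103  43  63 242] [-0.117  0.177] LIM
367.4 0.2 -1 sw 54 e [ 0.28 -0.33  0.69] [ 48  49 -75 103  50  71 235] [-0.072  0.177] LIM
367.4 0.2 -1 sw 65 e [ 0.29 -0.37  0.64] [ 50  56 -86 103  57  79 229] [-0.016  0.177] LIM
367.4 0.2 -1 sw 78 e [ 0.32 -0.4   0.57] [ 50  64 -96 103  63  89 224] [0.05  0.177] LIM
367.4 0.2 -1 sw 91 e [ 0.35 -0.41  0.5 ] [  49   71 -105  103   68  100  219] [0.064 0.177] LIM
```

Fixed-height hovering with the tool straight down can't clear the beam within the joint limits. A different route works geometrically:
1. Pass inside the post with the arm retracted.
2. Extend out to the right, around az -90°, where the beam line gives room. This lets the elbow drop.
3. Swing back under the beam with the tool leaned about 42° (wrist outward) and kept low.

I'll optimise that route.

```bash
python3 - <<'E'
s=open('opt.py').read();i=s.index("D=np.array([-76");s=s[:i].replace("z=np.radians(v[0]);r=R.from_euler('xyz',[180,0,v[3]]","z=np.radians(v[0]);r=R.from_euler('xyz',[180,0,v[3]+v[0]+196.8]")
open('arm.py','w').write(s)
E
cat > opt2.py <<'E'
from arm import *
import time,json
from station import monitor
st=monitor.get_state();D=st['q'];t=st['position'];az=np.degrees(np.arctan2(t[1],t[0]));o=st['orientation']
yaw=o[2];rel=(R.from_euler('xyz',[180,0,yaw],degrees=True).inv()*R.from_euler('xyz',o,degrees=True)).as_rotvec(degrees=True)
w0=(az,np.hypot(t[0],t[1]),t[2],yaw-az-196.8,rel[0],rel[1])
TY=42.
# guess rows: az,r,z,dyaw,tx,ty
G=np.array([[68,.40,.27,-60,0,-15],[40,.36,.26,-30,0,-18],[10,.36,.26,0,0,-18],[-20,.36,.26,0,0,-18],[-55,.37,.25,0,0,-15],[-95,.45,.18,0,0,10],[-97,.55,.15,0,0,TY],[-50,.56,.13,0,0,TY]])
SD=np.array([[5,.03,.04,25,10,10],[3,.03,.04,25,10,10],[3,.03,.04,25,10,10],[3,.03,.04,25,10,10],[8,.04,.05,25,10,10],[8,.05,.05,25,10,15],[8,.04,.03,20,8,6],[6,.03,.02,10,6,4]])
FIN=[(-9.4,.549,.11,0,0,TY),(-9.4,.549,.06,0,0,TY)]
def wps(x):return [w0]+[tuple(v) for v in (G+SD*np.asarray(x).reshape(G.shape))]+FIN
def cost(x):
    P=go(D,wps(x));c=0;m=0
    for i,(q,v) in enumerate(P):
        c+=np.maximum(0,np.maximum(lo+3-q,q-hi+3)).sum()*.1
        if i:c+=np.maximum(0,np.abs(q-P[i-1][0])-9).sum()*.03
        k,l=clear(q);c+=max(0,.03-k)*20+max(0,(.02 if i<len(P)-4 else .0)-l)*20
        if c>400:return 400.+10*(len(P)-i)
    return c+.005*len(P)+.01*np.abs(np.asarray(x)).sum()
def show(x):
    P=go(D,wps(x));
    for i,(q,v) in enumerate(P):
        k,l=clear(q);bad=k<.02 or ((q<lo)|(q>hi)).any()
        if bad or i%9==0 or i==len(P)-1:print(i,np.round(v,2).tolist(),'e',fkj(q)[1].round(2),'w',fkj(q)[2].round(2),q.round(0).astype(int),np.round([k,l],3))
if __name__=="__main__":
    print('guess',cost(np.zeros(48)));t0=time.time();rng=np.random.default_rng(1)
    pop=rng.normal(0,.7,(96,48)).clip(-2.4,2.4);pop[0]=0
    def cb(xk,convergence=None):return time.time()-t0>300
    f=differential_evolution(cost,[(-2.5,2.5)]*48,init=pop,maxiter=10**6,workers=-1,updating='deferred',callback=cb,polish=False,mutation=(.3,.8),recombination=.7,tol=0,strategy='currenttobest1bin')
    np.save('best.npy',f.x);print(f.fun,f.nit);show(f.x)
E
export OPENBLAS_NUM_THREADS=1; timeout 570 python3 opt2.py
```

```text
guess 34.66223825126391
0.6708275605055827 306
0 [67.18, 0.48, 0.29, -112.12, -8.68, -3.53] e [0.05 0.11 0.88] w [0.14 0.41 0.65] [-79  13   6 114   6  45 -15] [0.153 0.215]
9 [64.51, 0.4, 0.22, -56.08, -0.23, -11.18] e [0.06 0.1  0.88] w [0.11 0.33 0.58] [-74  12  -3 131  18  31  23] [0.156 0.298]
18 [29.99, 0.34, 0.24, -3.72, 2.55, -10.99] e [ 0.04 -0.01  0.89] w [0.23 0.13 0.6 ] [-29   3  -8 138   3  28  94] [0.03  0.499]
27 [-20.06, 0.32, 0.34, 0.08, 6.32, -24.13] e [-0.16 -0.02  0.87] w [ 0.16 -0.06  0.67] [  3 -17   6 138   9  34  90] [0.035 0.684]
36 [-68.32, 0.36, 0.26, -19.42, 8.88, -15.87] e [-0.   -0.03  0.89] w [ 0.15 -0.22  0.6 ] [ 38   2  12 138  27  31  47] [0.045 0.687]
45 [-91.23, 0.48, 0.14, -38.07, 4.4, 6.63] e [-0.01 -0.3   0.81] w [-0.   -0.53  0.5 ] [ 86  33   1 110   1  45  64] [0.121 0.772]
54 [-72.98, 0.56, 0.14, -22.89, -0.03, 44.37] e [ 0.08 -0.48  0.6 ] w [ 0.21 -0.78  0.4 ] [ 77  61 -10  61   1 102  79] [0.048 0.833]
63 [-41.01, 0.56, 0.12, 0.05, -0.02, 46.27] e [ 0.36 -0.35  0.58] w [ 0.66 -0.47  0.38] [ 41  64 -19  61  18 105  88] [0.043 0.105]
72 [-9.4, 0.55, 0.11, 0.0, 0.0, 42.0] e [ 0.48 -0.14  0.59] w [ 0.78 -0.06  0.38] [ 14  62 -26  67  22  98  83] [0.03 0.09]
74 [-9.4, 0.55, 0.06, 0.0, 0.0, 42.0] e [ 0.49 -0.15  0.56] w [ 0.78 -0.06  0.33] [ 13  66 -26  67  23  95  83] [0.061 0.04 ]
```

The optimised route keeps at least 3 cm clearance throughout and stays inside the joint limits. I'll print it as tool-frame rows in round numbers.

```bash
cat > rows.py <<'E'
from opt2 import *
def rows(q0,W,prec=3):
    st=monitor.get_state();tc=np.array(st['position']);rc=R.from_euler('xyz',st['orientation'],degrees=True).as_matrix()
    P=go(q0,W);out=[];i=1;q=q0
    for i in range(1,len(P)):
        v0,v1=np.array(P[i-1][1]),np.array(P[i][1]);dj=np.abs(P[i][0]-P[i-1][0]);rot=np.degrees(np.linalg.norm(rv(mk(v0)[1].T@mk(v1)[1])))
        n=int(np.ceil(max(rot/6.7,(dj/np.array([8,8]+[9.8]*5)).max(),np.linalg.norm(mk(v1)[0]-mk(v0)[0])/.04)))
        for s in range(1,n+1):
            tt,tr=mk(v0+(v1-v0)*s/n);r=np.r_[(rc.T@(tt-tc)),rv(rc.T@tr)];r=np.round(r,prec);out.append((r,tt,i))
            tc=tc+rc@r[:3];rc=rc@R.from_rotvec(r[3:]).as_matrix()
    return out
if __name__=="__main__":
    x=np.load('best.npy');o=rows(D,wps(x))
    print(len(o))
    for i in range(0,len(o),8):
        print(i,'[['+','.join('['+','.join(f'{v:g}' for v in r)+',1]' for r,_,_ in o[i:i+8])+']]',o[min(i+7,len(o)-1)][1].round(3))
E
python3 rows.py; python3 s.py
```

```text
104
0 [[[0,-0.011,0.007,0.011,-0.002,-0.107,1],[0.002,-0.012,0.007,0.009,-0.004,-0.112,1],[0.003,-0.011,0.007,0.007,-0.006,-0.113,1],[0.004,-0.01,0.007,0.005,-0.009,-0.112,1],[0.005,-0.01,0.008,0.003,-0.01,-0.112,1],[0.007,-0.009,0.007,0.001,-0.013,-0.111,1],[0.007,-0.009,0.007,-0.002,-0.014,-0.112,1],[0.009,-0.008,0.007,-0.003,-0.017,-0.111,1]]] [0.15  0.371 0.224]
8 [[[-0.012,-0.021,0.006,-0.01,0.01,-0.039,1],[-0.009,-0.023,0.006,-0.01,0.009,-0.039,1],[-0.008,-0.023,0.005,-0.01,0.01,-0.039,1],[-0.004,-0.023,0.004,-0.009,0.009,-0.039,1],[-0.002,-0.023,0.004,-0.01,0.01,-0.039,1],[-0,-0.024,0.004,-0.008,0.01,-0.039,1],[0.002,-0.023,0.003,-0.009,0.01,-0.039,1],[0.005,-0.022,0.003,-0.008,0.01,-0.039,1]]] [0.274 0.23  0.193]
16 [[[0.009,-0.029,-0.026,0.031,-0.031,-0.019,1],[0.01,-0.029,-0.025,0.031,-0.031,-0.018,1],[0.013,-0.026,-0.025,0.03,-0.031,-0.019,1],[0.014,-0.025,-0.026,0.029,-0.033,-0.018,1],[0.015,-0.022,-0.025,0.029,-0.032,-0.018,1],[0.015,-0.02,-0.027,0.028,-0.034,-0.018,1],[0.008,-0.014,-0,0.021,0.005,0.084,1],[0.007,-0.015,-0,0.022,0.003,0.083,1]]] [0.303 0.021 0.335]
24 [[
[... 3012 characters left out ...]
,-0.005,0.044,-0.009,-0.042,1],[-0.007,0.033,-0.005,0.045,-0.008,-0.042,1],[-0.007,0.033,-0.004,0.044,-0.008,-0.043,1],[-0.006,0.034,-0.005,0.044,-0.008,-0.043,1],[-0.007,0.033,-0.004,0.043,-0.009,-0.043,1]]] [ 0.478 -0.281  0.12 ]
96 [[[-0.007,0.033,-0.005,0.043,-0.008,-0.043,1],[-0.007,0.033,-0.004,0.043,-0.008,-0.044,1],[-0.006,0.033,-0.004,0.042,-0.008,-0.045,1],[-0.007,0.033,-0.004,0.042,-0.009,-0.044,1],[-0.007,0.032,-0.005,0.041,-0.008,-0.045,1],[-0.007,0.033,-0.004,0.042,-0.008,-0.046,1],[-0.017,0,0.019,-0,-0,0,1],[-0.017,0,0.019,-0,-0,0,1]]] [ 0.542 -0.09   0.06 ]
3.1 [-79.17, 12.81, 5.7, 114.16, 5.54, 45.42, -15.2] [0.1871 0.4447 0.2925] [171.3   3.5 151.9] [0.9 0.8 0.8] 0.0942 0.0
```

```bash
python3 -m jog '[[[0,-0.011,0.007,0.011,-0.002,-0.107,1],[0.002,-0.012,0.007,0.009,-0.004,-0.112,1],[0.003,-0.011,0.007,0.007,-0.006,-0.113,1],[0.004,-0.01,0.007,0.005,-0.009,-0.112,1],[0.005,-0.01,0.008,0.003,-0.01,-0.112,1],[0.007,-0.009,0.007,0.001,-0.013,-0.111,1],[0.007,-0.009,0.007,-0.002,-0.014,-0.112,1],[0.009,-0.008,0.007,-0.003,-0.017,-0.111,1]]]' >/dev/null
python3 -m jog '[[[-0.012,-0.021,0.006,-0.01,0.01,-0.039,1],[-0.009,-0.023,0.006,-0.01,0.009,-0.039,1],[-0.008,-0.023,0.005,-0.01,0.01,-0.039,1],[-0.004,-0.023,0.004,-0.009,0.009,-0.039,1],[-0.002,-0.023,0.004,-0.01,0.01,-0.039,1],[0,-0.024,0.004,-0.008,0.01,-0.039,1],[0.002,-0.023,0.003,-0.009,0.01,-0.039,1],[0.005,-0.022,0.003,-0.008,0.01,-0.039,1]]]'
cat > cmp.py <<'E'
import sys
from rows import *
# compare with the plan computed from the logged start
q0=np.array([-79.17,12.81,5.7,114.16,5.54,45.42,-15.2])
import opt2
w=(67.18,.4825,.2925,151.9-67.18-196.8,-8.68,-3.53)
x=np.load('best.npy');P=go(q0,[w]+wps(x)[1:])
s=monitor.get_state();i=min(range(len(P)),key=lambda i:np.linalg.norm(mk(P[i][1])[0]-s['position'])+.3*np.linalg.norm(rv(mk(P[i][1])[1].T@R.from_euler('xyz',s['orientation'],degrees=True).as_matrix())))
print(i,len(P),'plan q',P[i][0].round(1),'now',s['q'].round(1),'pos err',(mk(P[i][1])[0]-s['position']).round(3),'clr',np.round(clear(s['q']),3),'F',s['force'].round(1),'t',s['time_s'])
E
python3 cmp.py
```

```text
time_s: 4.43
position: [0.2765, 0.227, 0.1921]
orientation: [178.7, 7.4, -139.4]
force: [1.1, 0.3, -0.9]
width: 0.0943
finger_force: 0.0
16 75 plan q [-35.6  11.9  -9.5 137.3   2.8  23.5  84. ] now [-34.7  12.1  -9.7 137.4   2.9  23.2  84. ] pos err [-0.003  0.003  0.001] clr [0.037 0.44 ] F [ 1.1  0.3 -0.9] t 4.4333
```

```bash
python3 -m jog '[[[0.009,-0.029,-0.026,0.031,-0.031,-0.019,1],[0.01,-0.029,-0.025,0.031,-0.031,-0.018,1],[0.013,-0.026,-0.025,0.03,-0.031,-0.019,1],[0.014,-0.025,-0.026,0.029,-0.033,-0.018,1],[0.015,-0.022,-0.025,0.029,-0.032,-0.018,1],[0.015,-0.02,-0.027,0.028,-0.034,-0.018,1],[0.008,-0.014,0,0.021,0.005,0.084,1],[0.007,-0.015,0,0.022,0.003,0.083,1]]]' | grep -E "pos|force"; python3 cmp.py
python3 -m jog '[[[0.007,-0.014,-0.001,0.022,0.003,0.083,1],[0.006,-0.015,0,0.024,0.003,0.083,1],[0.006,-0.016,-0.001,0.024,0.002,0.082,1],[0.006,-0.015,0,0.025,0.001,0.083,1],[0.005,-0.016,0,0.026,0.001,0.082,1],[0.004,-0.016,0,0.027,0,0.082,1],[0.004,-0.017,0,0.028,0,0.081,1],[0.004,-0.017,0,0.029,-0.001,0.081,1]]]' | grep -E "pos|force"; python3 cmp.py
```

```text
position: [0.3024, 0.0179, 0.3358]
force: [1.0, 0.1, -0.4]
finger_force: 0.0
23 75 plan q [-17.1 -16.8   5.8 137.4   3.   37.9 113.5] now [-16.4 -17.2   5.6 137.8   3.2  37.5 113. ] pos err [ 0.     0.003 -0.001] clr [0.035 0.32 ] F [ 1.   0.1 -0.4] t 5.1
position: [0.3005, -0.1139, 0.3379]
force: [-0.5, 0.0, -0.5]
finger_force: 0.0
27 75 plan q [  3.4 -16.8   5.9 138.3   9.4  34.   89.6] now [  4.4 -16.9   5.5 138.7   9.5  33.7  89.3] pos err [0.003 0.003 0.001] clr [0.039 0.683] F [-0.5  0.  -0.5] t 5.7667
```

```bash
python3 -m jog '[[[0.007,-0.015,0.001,0.031,0.016,0.057,1],[0.006,-0.015,0.001,0.03,0.016,0.057,1],[0.007,-0.015,0.002,0.03,0.016,0.057,1],[0.006,-0.015,0.001,0.03,0.017,0.058,1],[0.006,-0.015,0.002,0.029,0.017,0.057,1],[0.005,-0.015,0.002,0.028,0.018,0.058,1],[0.006,-0.015,0.002,0.028,0.017,0.058,1],[0.005,-0.015,0.003,0.028,0.019,0.057,1]]]' | grep force
python3 -m jog '[[[0.005,-0.015,0.003,0.027,0.018,0.059,1],[0.005,-0.016,0.003,0.026,0.019,0.058,1],[0.005,-0.015,0.003,0.026,0.019,0.058,1],[0.004,-0.015,0.003,0.025,0.02,0.059,1],[-0.002,-0.011,0.013,0.018,0.018,0.064,1],[-0.002,-0.011,0.014,0.017,0.018,0.064,1],[-0.003,-0.012,0.013,0.017,0.017,0.065,1],[-0.003,-0.011,0.014,0.016,0.018,0.065,1]]]' | grep force; python3 cmp.py
```

```text
force: [0.4, -0.4, 0.2]
finger_force: 0.0
force: [-0.2, 0.3, 0.2]
finger_force: 0.0
35 75 plan q [ 34.9  -2.5   8.6 138.3  26.5  34.2  49.7] now [ 35.7  -2.6   8.5 138.8  26.7  33.9  49.4] pos err [ 0.005 -0.     0.002] clr [0.044 0.677] F [-0.2  0.3  0.2] t 7.1
```

The arm is past the post. Now I'll continue out to the right and check the cameras for anything in the right-hand zone.

```bash
python3 -m jog '[[[-0.004,-0.012,0.013,0.016,0.017,0.064,1],[-0.004,-0.012,0.014,0.016,0.017,0.066,1],[-0.005,-0.012,0.014,0.015,0.017,0.065,1],[-0.005,-0.012,0.013,0.015,0.016,0.065,1],[-0.006,-0.012,0.014,0.014,0.017,0.066,1],[-0.006,-0.012,0.014,0.014,0.016,0.065,1],[-0.007,-0.013,0.014,0.014,0.016,0.066,1],[-0.008,-0.012,0.014,0.013,0.016,0.066,1]]]' | grep force
python3 -m jog '[[[-0.007,-0.012,0.014,0.012,0.015,0.066,1],[-0.009,-0.012,0.014,0.013,0.015,0.066,1],[-0.009,-0.013,0.014,0.011,0.016,0.067,1],[-0.009,-0.012,0.014,0.012,0.014,0.066,1],[-0.011,-0.012,0.014,0.011,0.015,0.067,1],[-0.01,-0.012,0.014,0.01,0.015,0.066,1],[-0.004,0.006,-0.001,-0.009,0.05,-0.018,1],[-0.003,0.007,-0.001,-0.009,0.051,-0.019,1]]]' | grep force; python3 cmp.py
python3 - <<'E'
from station import grab_frame
import cv2,numpy as np
a=grab_frame("side")["img"];b=grab_frame("top")["img"]
cv2.imwrite("pics/mid.png",cv2.resize(np.hstack([a,b]),(800,300)))
E
```

```text
force: [0.0, 0.2, 0.6]
finger_force: 0.0
force: [0.6, -0.5, -0.2]
finger_force: 0.0
43 75 plan q [ 76.9  27.9   9.9 123.2   6.9  27.8  53.4] now [ 78.2  28.    9.6 123.6   6.9  27.5  53.7] pos err [ 0.008 -0.004  0.002] clr [0.109 0.758] F [ 0.6 -0.5 -0.2] t 8.4333
```

View pics/mid.png

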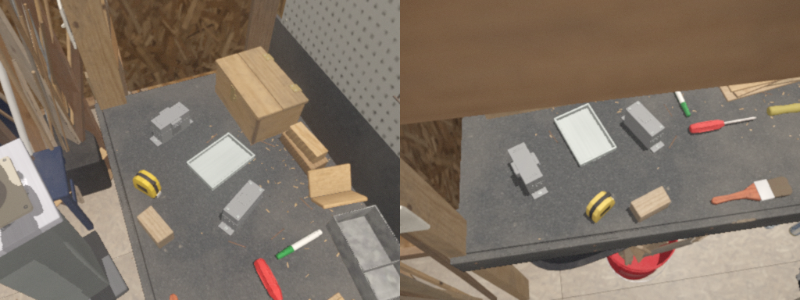

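The arm is out of both views, as it should be here, and the bench is undisturbed. No obstacles show near the path. I'll extend now.

```bash
python3 -m jog '[[[-0.007,0.014,-0.003,-0.014,0.101,-0.037,1],[-0.006,0.014,-0.003,-0.011,0.102,-0.037,1],[-0.007,0.014,-0.003,-0.007,0.103,-0.037,1],[-0.006,0.014,-0.004,-0.004,0.103,-0.036,1],[-0.005,0.014,-0.004,0,0.103,-0.035,1],[-0.006,0.015,-0.005,0.003,0.104,-0.034,1],[-0.005,0.015,-0.005,0.006,0.105,-0.032,1],[-0.004,0.015,-0.005,0.009,0.104,-0.03,1]]]' | grep force; python3 cmp.py
python3 -m jog '[[[0.003,0.016,0.004,0.044,0.005,-0.047,1],[0.002,0.017,0.004,0.044,0.005,-0.047,1],[0.002,0.017,0.003,0.045,0.005,-0.047,1],[0.002,0.017,0.003,0.044,0.005,-0.047,1],[0.001,0.017,0.003,0.045,0.005,-0.046,1],[0.001,0.017,0.002,0.045,0.005,-0.046,1],[0.001,0.017,0.002,0.045,0.004,-0.046,1],[0,0.017,0.002,0.046,0.005,-0.046,1]]]' | grep force; python3 cmp.py
cat > plan.py <<'E'
import sys
from rows import *
def plan(W,g=1):
    W=[w0]+W;P=go(D,W);c=[clear(q) for q,_ in P];print('min clr',np.min(c,0).round(3),'lim margin',min(np.minimum(q-lo,hi-q).min() for q,_ in P).round(1),'end q',P[-1][0].round(0),'w0',np.round(w0,2))
    o=rows(D,W)
    for i in range(0,len(o),8):print(i,'[['+','.join('['+','.join(f'{v:g}' for v in r)+f',{g}]' for r,_,_ in o[i:i+8])+']]',o[min(i+7,len(o)-1)][1].round(3))
E
sed -i 's/yaw-az-196.8,rel/(yaw-az-196.8+180)%360-180,rel/' opt2.py
python3 -c "
from plan import *
x=np.load('best.npy');W=wps(x);print(np.round(W[-3],2));plan(W[-3:-1])"
```

```text
force: [0.1, -0.6, -0.6]
finger_force: 0.0
51 75 plan q [89.9 58.3 -6.4 65.3 -5.9 97.7 74.6] now [90.7 58.2 -6.7 66.1 -5.7 97.3 74.6] pos err [ 0.007 -0.002  0.001] clr [0.135 0.828] F [ 0.1 -0.6 -0.6] t 9.2
force: [0.8, -0.4, 0.3]
finger_force: 0.0
55 75 plan q [ 72.7  61.8 -11.1  60.4   4.  103.2  81. ] now [ 73.3  61.4 -11.4  61.7   4.2 102.3  80.9] pos err [ 0.006 -0.001  0.001] clr [0.033 0.832] F [ 0.8 -0.4  0.3] t 9.8667
[-5.155e+01  5.600e-01  1.300e-01  6.000e-02 -2.000e-02  4.769e+01]
min clr [0.029 0.09 ] lim margin 6.7 end q [ 14.  62. -27.  67.  23.  99.  83.] w0 [-69.97   0.55   0.14 -18.93   0.08  44.99]
0 [[[-0.001,0.03,0.002,0.077,0.008,-0.076,1],[-0.002,0.029,-0,0.077,0.007,-0.076,1],[-0.003,0.03,-0.001,0.078,0.008,-0.076,1],[-0.004,0.03,-0.002,0.079,0.008,-0.075,1],[-0.005,0.029,-0.003,0.08,0.008,-0.074,1],[-0.006,0.029,-0.005,0.079,0.008,-0.074,1],[-0.007,0.033,-0.004,0.046,-0.008,-0.041,1],[-0.007,0.034,-0.005,0.044,-0.009,-0.042,1]]] [ 0.398 -0.392  0.127]
8 [[[-0.006,0.033,-0.005,0.045,-0.008,-0.042,1],[-0.007,0.033,-0.004,0.044,-0.008,-0.043,1],[-0.007,0.033,-0.005,0.044,-0.008,-0.043,1],[-0.007,0.034,-0.004,0.043,-0.009,-0.043,1],[-0.006,0.033,-0.005,0.043,-0.008,-0.043,1],[-0.007,0.033,-0.004,0.043,-0.008,-0.044,1],[-0.007,0.033,-0.004,0.042,-0.008,-0.044,1],[-0.007,0.032,-0.005,0.042,-0.009,-0.045,1]]] [ 0.528 -0.156  0.113]
16 [[[-0.007,0.033,-0.004,0.042,-0.008,-0.045,1],[-0.007,0.033,-0.004,0.041,-0.008,-0.045,1]]] [ 0.542 -0.09   0.11 ]
```

Everything is on plan. Now I'll swing under the beam to the hover above the box.

```bash
python3 -m jog '[[[-0.001,0.03,0.002,0.077,0.008,-0.076,1],[-0.002,0.029,0,0.077,0.007,-0.076,1],[-0.003,0.03,-0.001,0.078,0.008,-0.076,1],[-0.004,0.03,-0.002,0.079,0.008,-0.075,1],[-0.005,0.029,-0.003,0.08,0.008,-0.074,1],[-0.006,0.029,-0.005,0.079,0.008,-0.074,1],[-0.007,0.033,-0.004,0.046,-0.008,-0.041,1],[-0.007,0.034,-0.005,0.044,-0.009,-0.042,1]]]' | grep force; python3 cmp.py
python3 -m jog '[[[-0.006,0.033,-0.005,0.045,-0.008,-0.042,1],[-0.007,0.033,-0.004,0.044,-0.008,-0.043,1],[-0.007,0.033,-0.005,0.044,-0.008,-0.043,1],[-0.007,0.034,-0.004,0.043,-0.009,-0.043,1],[-0.006,0.033,-0.005,0.043,-0.008,-0.043,1],[-0.007,0.033,-0.004,0.043,-0.008,-0.044,1],[-0.007,0.033,-0.004,0.042,-0.008,-0.044,1],[-0.007,0.032,-0.005,0.042,-0.009,-0.045,1]]]' | grep force; python3 cmp.py
python3 -c "
from plan import *
plan([(-9.53,.5435,.11,.1,0,42)])"
```

```text
force: [0.2, -0.2, -0.0]
finger_force: 0.0
62 75 plan q [ 44.3  64.1 -17.9  59.9  17.7 105.4  88.7] now [ 44.4  64.  -18.3  60.3  17.9 105.1  88.4] pos err [-0.001 -0.     0.   ] clr [0.045 0.106] F [ 0.2 -0.2 -0. ] t 10.5333
force: [0.3, -0.2, 0.0]
finger_force: 0.0
70 75 plan q [ 19.7  62.5 -24.6  65.6  21.4  99.8  84.3] now [ 20.   62.4 -24.9  65.8  21.8  99.7  84.1] pos err [-0.001  0.001 -0.001] clr [0.032 0.093] F [ 0.3 -0.2  0. ] t 11.2
min clr [0.027 0.09 ] lim margin 13.8 end q [ 14.  62. -27.  68.  23.  98.  83.] w0 [-1.648e+01  5.500e-01  1.100e-01  2.000e-02  1.300e-01  4.288e+01]
0 [[[-0.005,0.033,-0.002,0.04,-0.008,-0.045,1],[-0.004,0.034,-0.001,0.04,-0.007,-0.046,1]]] [ 0.536 -0.09   0.11 ]
```

```bash
python3 -m jog '[[[-0.005,0.033,-0.002,0.04,-0.008,-0.045,1],[-0.004,0.034,-0.001,0.04,-0.007,-0.046,1],[0,0,0,0,0,0,1]]]' | grep force; python3 -c "
from plan import *
plan([(-9.53,.5435,.053,.1,0,42)])
print(st['position'],st['orientation'])
from station import grab_frame
import cv2
a=grab_frame('side')['img'][90:240,150:350];b=grab_frame('top')['img'][130:280,90:290]
cv2.imwrite('pics/hov.png',cv2.resize(np.hstack([a,b]),(800,300),interpolation=cv2.INTER_CUBIC))"
```

```text
force: [0.4, 1.5, 0.2]
finger_force: 0.0
min clr [0.026 0.033] lim margin 16.0 end q [ 14.  66. -26.  69.  24.  94.  82.] w0 [-8.43  0.54  0.11  0.28 -0.88 41.98]
0 [[[-0.019,-0.006,0.022,0.002,0,0.006,1],[-0.019,-0.005,0.021,-0.001,0,0.011,1]]] [ 0.536 -0.09   0.053]
[ 0.53563902 -0.07934908  0.11052314] [ 179.08234084  -41.98488578 -171.3494852 ]
```

View pics/hov.png

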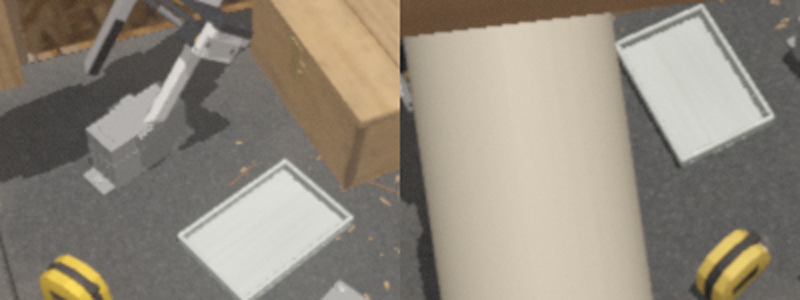

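The view shows the two fingers straddling the box with the arm under the beam. I measured before the arm had settled, so y is 10 mm off. I'll let it settle and correct.

```bash
python3 -m jog '[[[0,0,0,0,0,0,1]]]' >/dev/null; python3 -c "
from plan import *
print(st['position'],st['orientation'])
plan([(-9.53,.5435,.11,.1,0,42)]);plan([(-9.53,.5435,.11,.1,0,42),(-9.53,.5435,.053,.1,0,42)])"
```

```text
[ 0.53593473 -0.09227311  0.1105734 ] [-179.93031214  -42.04106183 -172.90505694]
min clr [0.026 0.09 ] lim margin 15.7 end q [ 14.  62. -27.  68.  23.  98.  83.] w0 [-9.77  0.54  0.11  0.06  0.07 42.04]
0 [[[-0.001,0.002,0,0.002,-0.001,-0.004,1]]] [ 0.536 -0.09   0.11 ]
min clr [0.026 0.033] lim margin 15.7 end q [ 14.  66. -26.  69.  24.  94.  82.] w0 [-9.77  0.54  0.11  0.06  0.07 42.04]
0 [[[-0.001,0.002,0,0.002,-0.001,-0.004,1],[-0.019,0,0.021,-0,0,0,1],[-0.019,0,0.022,-0,0,0,1]]] [ 0.536 -0.09   0.053]
```

```bash
python3 -m jog '[[[-0.001,0.002,0,0.002,-0.001,-0.004,1],[-0.0095,0,0.0105,0,0,0,1],[-0.0095,0,0.0105,0,0,0,1],[-0.0095,0,0.011,0,0,0,1],[-0.0095,0,0.011,0,0,0,1],[0,0,0,0,0,0,1],[0,0,0,0,0,0,1],[0,0,0,0,0,0,1]]]'
python3 - <<'E'
from station import grab_frame
import cv2
b=grab_frame('side')['img'][95:215,165:285]
cv2.imwrite('pics/low.png',cv2.resize(b,(600,600),interpolation=cv2.INTER_CUBIC))
E
```

```text
time_s: 12.3
position: [0.5367, -0.0888, 0.053]
orientation: [179.8, -41.9, -172.5]
force: [-0.3, -0.4, -0.0]
width: 0.0941
finger_force: 0.0
```

View pics/low.png

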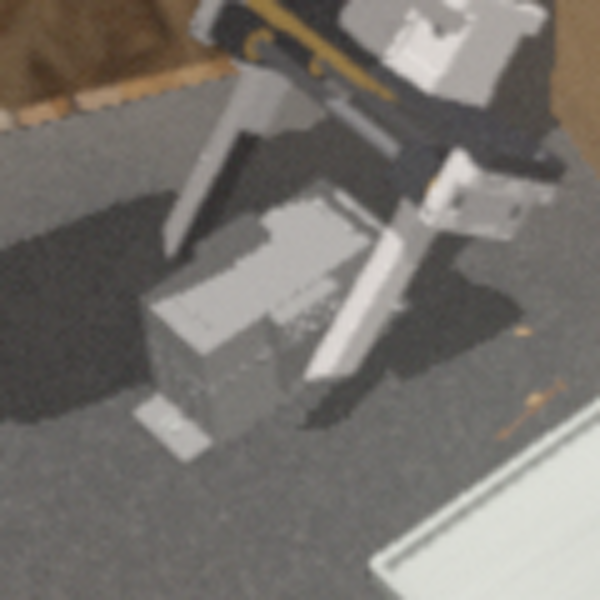

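The fingers flank both tabs at mid-length, near finger at (330,340) and far finger at (185,230), with clearance on each side. I'll squeeze.

```bash
python3 -m jog '[[[0,0,0,0,0,0,0.4],[0,0,0,0,0,0,0.4],[0,0,0,0,0,0,0.4],[0,0,0,0,0,0,0.4],[0,0,0,0,0,0,0.4],[0,0,0,0,0,0,0.4],[0,0,0,0,0,0,0.4],[0,0,0,0,0,0,0.4]]]' 30; python3 -m jog '[[[0,0,0,0,0,0,0.4],[0,0,0,0,0,0,0.4],[0,0,0,0,0,0,0.4],[0,0,0,0,0,0,0.4],[0,0,0,0,0,0,0.4],[0,0,0,0,0,0,0.4]]]'
```

```text
time_s: 13.02
position: [0.5367, -0.0887, 0.0537]
orientation: [179.8, -41.9, -172.5]
force: [-0.4, 0.8, 2.8]
width: 0.0466
finger_force: 30.0
time_s: 13.52
position: [0.5367, -0.0887, 0.0537]
orientation: [179.8, -41.9, -172.5]
force: [0.9, 0.2, 5.5]
width: 0.0469
finger_force: 30.0
```

```bash
python3 -m jog '[[[0.004,0,-0.0045,0,0,0,0.4],[0.0054,0,-0.006,0,0,0,0.4],[0.0054,0,-0.006,0,0,0,0.4],[0.0054,0,-0.006,0,0,0,0.4],[0.0054,0,-0.006,0,0,0,0.4],[0.0054,0,-0.006,0,0,0,0.4],[0,0,0,0,0,0,0.4],[0,0,0,0,0,0,0.4]]]'
python3 - <<'E'
from plan import *
# cover centre keeps offset from TCP: place cover at tray centre; tray yaw 5.1
c=np.array([.594,-.269]);yaw=187.4-2.4
o=R.from_euler('z',yaw-180,degrees=True).apply([-.0049,-.0006,0])[:2]
t=c+o;az=np.degrees(np.arctan2(t[1],t[0]));r=np.hypot(*t);dy=yaw-az-196.8
print(t)
for up in (.092,):
  plan([(az,r,up,dy,0,42)],0.4); plan([(az,r,up,dy,0,42),(az,r,.032,dy,0,42)],0.4)
from station import grab_frame
import cv2
b=grab_frame('side')['img'][80:230,150:300]
cv2.imwrite('pics/lift.png',cv2.resize(b,(600,600),interpolation=cv2.INTER_CUBIC))
E
```

```text
time_s: 14.18
position: [0.5371, -0.089, 0.1]
orientation: [179.8, -41.8, -172.5]
force: [0.3, 0.5, -1.2]
width: 0.0463
finger_force: 30.0
[ 0.58917094 -0.27002478]
min clr [0.032 0.072] lim margin 4.9 end q [ 22.  71. -23.  45.  30. 109.  99.] w0 [-9.41  0.54  0.1   0.1  -0.16 41.81]
0 [[[-0.009,-0.034,-0.006,-0.005,0.001,0.006,0.4],[-0.007,-0.036,-0.004,-0.005,0,0.006,0.4],[-0.006,-0.038,-0.003,-0.005,0.001,0.007,0.4],[-0.004,-0.038,-0.002,-0.006,0.001,0.007,0.4],[-0.003,-0.04,-0,-0.005,0,0.006,0.4]]] [ 0.589 -0.27   0.092]
min clr [0.032 0.012] lim margin 4.9 end q [ 22.  75. -22.  45.  31. 105.  98.] w0 [-9.41  0.54  0.1   0.1  -0.16 41.81]
0 [[[-0.009,-0.034,-0.006,-0.005,0.001,0.006,0.4],[-0.007,-0.036,-0.004,-0.005,0,0.006,0.4],[-0.006,-0.038,-0.003,-0.005,0.001,0.007,0.4],[-0.004,-0.038,-0.002,-0.006,0.001,0.007,0.4],[-0.003,-0.04,-0,-0.005,0,0.006,0.4],[-0.02,0,0.022,-0,0,0,0.4],[-0.02,0,0.022,-0,0,0,0.4]]] [ 0.589 -0.27   0.032]
```

View pics/lift.png

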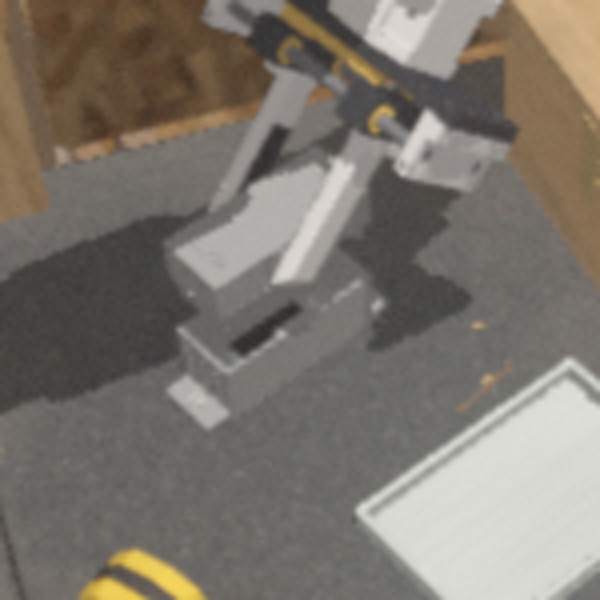

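The cover is off and level, and the open box is visible below it. At the tray, the gripper tail would pass close to the wooden box's edge, so I'll aim 18 mm toward −x of the tray centre. That's well inside the 45 mm limit.

Run:
```python
from plan import *
t=np.array([.571,-.270]);az=np.degrees(np.arctan2(t[1],t[0]));r=np.hypot(*t);dy=185.1-az-196.8
plan([(az,r,.092,dy,0,41.9)],0.4)
```

```text
min clr [0.032 0.072] lim margin 7.9 end q [ 23.  69. -23.  51.  30. 106.  98.] w0 [-9.42  0.54  0.1   0.12 -0.18 41.87]
0 [[[-0.005,-0.029,-0.003,-0.004,0,0.004,0.4],[-0.004,-0.029,-0.002,-0.004,0,0.006,0.4],[-0.003,-0.031,-0.001,-0.004,0,0.005,0.4],[-0.003,-0.031,-0.001,-0.004,0,0.005,0.4],[-0,-0.032,0.001,-0.005,0,0.006,0.4],[-0,-0.032,0.002,-0.004,0.001,0.005,0.4]]] [ 0.571 -0.27   0.092]
```

```bash
python3 -m jog '[[[-0.003,-0.015,-0.002,-0.002,0,0.002,0.4],[-0.004,-0.029,-0.002,-0.004,0,0.006,0.4],[-0.003,-0.031,-0.001,-0.004,0,0.005,0.4],[-0.003,-0.031,-0.001,-0.004,0,0.005,0.4],[0,-0.032,0,-0.005,0,0.006,0.4],[0,-0.03,0.001,-0.004,0.001,0.005,0.4],[-0.002,-0.016,0,-0.002,0,0.002,0.4],[0,0,0,0,0,0,0.4]]]'>/dev/null; python3 -m jog '[[[0,0,0,0,0,0,0.4],[0,0,0,0,0,0,0.4],[0,0,0,0,0,0,0.4]]]'
python3 - <<'E'
from plan import *
t=np.array([.571,-.270]);az=np.degrees(np.arctan2(t[1],t[0]));r=np.hypot(*t);dy=185.1-az-196.8
plan([(az,r,.045,dy,0,41.9)],0.4)
from station import grab_frame
import cv2
b=grab_frame('side')['img'][100:260,210:370]
cv2.imwrite('pics/over.png',cv2.resize(b,(600,600),interpolation=cv2.INTER_CUBIC))
E
```

```text
time_s: 15.15
position: [0.5718, -0.268, 0.0927]
orientation: [179.8, -42.0, -174.6]
force: [-0.9, 0.9, -1.0]
width: 0.0466
finger_force: 30.0
min clr [0.089 0.025] lim margin 8.1 end q [ 23.  72. -23.  51.  30. 103.  97.] w0 [-25.12   0.63   0.09  13.68  -0.19  41.97]
0 [[[-0.016,-0.001,0.018,0,-0.001,0.001,0.4],[-0.015,-0.001,0.018,0,-0,0.002,0.4]]] [ 0.571 -0.27   0.045]
```

View pics/over.png

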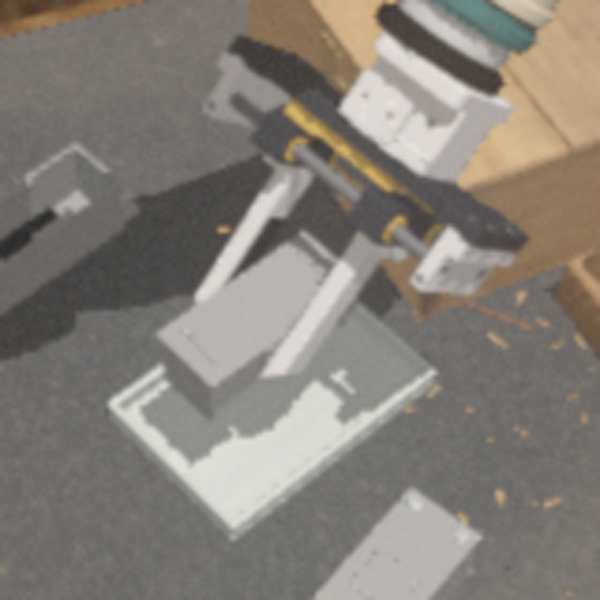

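The cover hangs level above the tray with margin to all the walls, and the wrist is above the wooden box. I'll lower it in stages.

```bash
python3 -m jog '[[[-0.006,0,0.007,0,0,0,0.4],[-0.008,-0.001,0.009,0,0,0.002,0.4],[-0.008,-0.001,0.009,0,0,0.001,0.4],[-0.008,0,0.009,0,0,0,0.4],[-0.003,0,0.003,0,0,0,0.4],[0,0,0,0,0,0,0.4]]]'; python3 -m jog '[[[-0.003,0,0.003,0,0,0,0.4],[-0.002,0,0.002,0,0,0,0.4],[-0.002,0,0.002,0,0,0,0.4],[0,0,0,0,0,0,0.4],[0,0,0,0,0,0,0.4]]]'
```

```text
time_s: 15.7
position: [0.5703, -0.2717, 0.041]
orientation: [180.0, -42.2, -175.0]
force: [0.2, -0.5, -1.2]
width: 0.0468
finger_force: 30.0
time_s: 16.12
position: [0.5722, -0.2721, 0.0336]
orientation: [-179.9, -41.9, -175.1]
force: [0.7, -0.1, -1.4]
width: 0.0467
finger_force: 30.0
```

```bash
python3 -m jog '[[[-0.001,0,0.0011,0,0,0,0.4],[-0.001,0,0.0011,0,0,0,0.4],[-0.001,0,0.0011,0,0,0,0.4],[0,0,0,0,0,0,0.4],[0,0,0,0,0,0,0.4]]]'|sed -n 2,4p; python3 -m jog '[[[-0.0006,0,0.0008,0,0,0,0.4],[0,0,0,0,0,0,0.4],[0,0,0,0,0,0,0.4]]]'|sed -n 2,4p
```

```text
position: [0.5721, -0.272, 0.0289]
orientation: [-179.9, -42.0, -175.1]
force: [0.4, 0.9, -0.7]
position: [0.5722, -0.2721, 0.0283]
orientation: [-179.9, -41.9, -175.1]
force: [-0.1, 0.8, 0.5]
```

Contact is starting: the z force went from −1.4 to +0.5. I'll go down slightly more, then open just past the tabs, because opening fully would hit the tray walls.

```bash
python3 -m jog '[[[-0.0004,0,0.0004,0,0,0,0.4],[0,0,0,0,0,0,0.4]]]'|sed -n 2,4p; python3 -m jog '[[[0,0,0,0,0,0,0.52],[0,0,0,0,0,0,0.58],[0,0,0,0,0,0,0.64],[0,0,0,0,0,0,0.7],[0,0,0,0,0,0,0.74],[0,0,0,0,0,0,0.74],[0,0,0,0,0,0,0.74],[0,0,0,0,0,0,0.74]]]'
python3 - <<'E'
from plan import *
W=[(w0[0],w0[1],w0[2]+.06,w0[3],w0[4],w0[5])]
plan(W,0.74)
from station import grab_frame
import cv2
b=grab_frame('side')['img'][100:260,210:370]
cv2.imwrite('pics/rel.png',cv2.resize(b,(600,600),interpolation=cv2.INTER_CUBIC))
E
```

```text
position: [0.5722, -0.2721, 0.0281]
orientation: [-179.9, -41.9, -175.1]
force: [-1.4, 0.9, 3.4]
time_s: 17.62
position: [0.5722, -0.2722, 0.028]
orientation: [-179.9, -41.9, -175.1]
force: [-1.4, 0.5, 5.5]
width: 0.0695
finger_force: 0.0
min clr [0.094 0.007] lim margin 7.8 end q [ 23.  69. -23.  50.  30. 106.  98.] w0 [-2.544e+01  6.300e-01  3.000e-02  1.351e+01  1.300e-01  4.194e+01]
0 [[[0.02,-0,-0.022,-0,0,0.001,0.74],[0.02,-0,-0.023,-0,0,-0,0.74]]] [ 0.572 -0.272  0.088]
```

```bash
python3 -m jog '[[[0.001,0,-0.0011,0,0,0,0.74],[0.001,0,-0.0011,0,0,0,0.74],[0,0,0,0,0,0,0.74]]]'|sed -n 2,7p;python3 -m jog '[[[0.0015,0,-0.0017,0,0,0,0.74],[0.002,0,-0.0022,0,0,0,0.74],[0,0,0,0,0,0,0.74],[0,0,0,0,0,0,0.74]]]'|sed -n 2,7p
```

```text
position: [0.5718, -0.2721, 0.03]
orientation: [-179.9, -42.0, -175.1]
force: [0.4, -0.0, -0.5]
width: 0.0693
finger_force: 0.0
position: [0.5722, -0.2721, 0.0358]
orientation: [-179.9, -41.9, -175.1]
force: [-0.4, -0.4, 0.5]
width: 0.0693
finger_force: 0.0
```

```bash
python3 -m jog '[[[0.005,0,-0.0055,0,0,0,0.78],[0.008,0,-0.009,0,0,0,0.85],[0.01,0,-0.011,0,0,0,0.85],[0.01,0,-0.011,0,0,0,0.85],[0.005,0,-0.0055,0,0,0,0.85],[0,0,0,0,0,0,0.85],[0,0,0,0,0,0,0.85],[0,0,0,0,0,0,0.85]]]'
python3 - <<'E'
from plan import *
t=np.array([.548,-.150]);az=np.degrees(np.arctan2(t[1],t[0]));r=np.hypot(*t)
plan([(az,r,.10,187-az-196.8,0,42)],0.85)
E
```

```text
time_s: 18.92
position: [0.5716, -0.2719, 0.092]
orientation: [-179.9, -42.0, -175.1]
force: [-0.8, -0.3, 0.5]
width: 0.0801
finger_force: 0.0
min clr [0.045 0.071] lim margin 8.0 end q [ 17.  64. -26.  64.  25. 100.  87.] w0 [-25.44   0.63   0.09  13.55   0.1   41.97]
0 [[[0.002,0.032,-0.001,0.005,0,-0.006,0.85],[0.003,0.031,-0,0.006,0,-0.007,0.85],[0.004,0.031,0.001,0.006,0,-0.007,0.85],[0.005,0.03,0.002,0.006,0,-0.007,0.85]]] [ 0.548 -0.15   0.1  ]
```

```bash
python3 -m jog '[[[0.002,0.02,-0.001,0.005,0,-0.006,0.85],[0.003,0.031,0,0.006,0,-0.007,0.85],[0.004,0.031,0.001,0.006,0,-0.007,0.85],[0.005,0.03,0.002,0.006,0,-0.007,0.85],[0,0,0,0,0,0,0.85],[0,0,0,0,0,0,0.85]]]'|sed -n 2,4p
python3 - <<'E'
from h import *
from station import grab_frame
import cv2
c=np.array([.577,-.2725]);X=R.from_euler('z',5,degrees=True)
f=grab_frame('side')['img']
(fo,cx,cy),t,o=C['side'];Ri=R.from_euler('xyz',o,degrees=True).inv()
def proj(p):
    q=Ri.apply(np.array(p)-t);return fo*q[0]/q[2]+cx,fo*q[1]/q[2]+cy
g=cv2.cvtColor(f,cv2.COLOR_BGR2GRAY)
pts=np.array([[proj(np.r_[c,.046]+X.apply([x,y,0])) for x in np.arange(-.1,.101,.005)] for y in np.arange(-.06,.061,.005)],np.float32)
w=cv2.remap(g,pts[...,0],pts[...,1],cv2.INTER_LINEAR)
print('cols x -100..100 step 10; rows y 60..-60')
for r in range(24,-1,-2):print(round(-60+5*r),' '.join(f'{v:3d}' for v in w[r,::2]))
E
```

```text
position: [0.5486, -0.1596, 0.0998]
orientation: [179.9, -42.0, -172.7]
force: [-0.1, 0.5, -0.1]
cols x -100..100 step 10; rows y 60..-60
60 110 107 110 109 108 107  97  80  87 104 109  96  83 105 127 113  77  81 115 118 116
50 107 109 111 110 110 110 112 111 110 113 107  95  86  82  80  78  77  79 115 118 115
40 105 109 114 209 204 204 206 204 204 205 203 202 207 204 201 205 202 200 206 118 119
30 110 115 138 209 212 211 214 215 211 203 198 201 214 218 218 213 219 189 196 117 114
20 108 109 140 218 217 187 187 187 177 180 181 181 189 188 189 193 223 202 196 111 114
10 107 113 136 204 113 181 181 181 182 181 181 182 183 183 172 180 223 188 197 113 117
0 115 110 138 160 111 180 177 182 182 182 181 182 181 181 176 182 222 184 199 111 109
-10 110 106 136 168 111 182 180 182 181 182 181 182 181 182 175 182 220 199 195 114 110
-20 115 116 137 163 111 182 181 182 182 182 182 181 182 182 182 183 219 188 201 111 115
-30 110 112 136 162 126 126 127 125 139 180 181 181 127 126 130 209 217 204 197 113 118
-40 107 112 138 216 212 217 209 135 135 143 155 204 211 207 216 218 219 193 201 113 114
-50 114 111 136 219 219 220 219 219 218 217 216 217 218 219 219 220 221 208 197 112 107
-60 110 109 136 213 217 211 210 208 213 215 213 210 210 213 213 210 211 203 204 110 114
```

The rectified image shows the cap, 110 × 46 mm, where expected at z = 46 mm. It stands flat inside the tray with its tabs sprung out, and the gripper is clear of everything.

```bash
python3 -c "
from station import close_job
print(close_job())"
```

```text
the job is handed in; nothing more can be done
None
```

The cover is off the battery box and set down flat, right way up, in the parts tray about 18 mm from its centre, with the gripper clear; I handed the job in at about 20 s of robot time, and no verdict came back.

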